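# Turn the toe boards holes up and pile them under the weight

### The arm

A 7-joint arm with a two-finger parallel gripper is mounted at the origin on the work surface. World frame = base frame: x ahead of the robot, y to its left, z up, the work surface at z = 0. Lengths are in m, angles in rad, forces in N, time in s.
With the tool pointing down it reaches from about 0.425 to 0.925 m from the base axis. Payload 6.8 kg.
Tool frame: the origin (TCP) lies at the very end of the fingers, on their centre line; the grasp point (between the pads) lies 19 mm behind it; z points along the fingers, x is the direction in which the jaws open and shut, and the axes are right-handed (so a half turn about z gives the same grasp; the last joint's range is limited). The gripper opens to 85 mm and grips with 20 to 120 N. Pads are 22 mm wide; open, the fingers measure 114 mm over their backs; the gripper's body (76 mm by 85 mm) begins 54 mm behind the grasp point. The pads swing forward as they close: fully open they stand 13 mm farther back than shut.
Start: joints at [-1.354, 0.477, 0.022, 1.555, -0.011, 1.109, -0.083], TCP at [0.215, 0.64, 0.231] pointing down, gripper open.
Joint ranges: [-2.96, 2.96], [-0.34, 2.1], [-1.41, 1.46], [0.24, 2.44], [-1.37, 4.51], [0.17, 1.92], [-2.96, 2.96]. Speed limits (rad/s): [2.39, 2.39, 3.14, 3.14, 3.14, 3.14, 3.14].

### API

Orientations are given as a rotation vector (axis times angle).
In Python, from bench import get_obs, imaging, hand_in gives the robot as it stands.
- The arm moves only by the tool send_rows, never from a script. Its argument "motion" is a list of rows, each an object with "dp": the shift along the world's x, y, z in m, a list of three; "rot": the turn, a rotation vector about the world's x, y, z in rad, a list of three; "grip": the finger opening in m, from 0 to 0.0854. In form: [{"dp": [dx, dy, dz], "rot": [ax, ay, az], "grip": grip}, ...]. A call has 1 to 20 rows; each row shifts and turns the pose as measured when the row begins; what a row does not reach is not made up. A row lasts 1/8 s, in which the tool goes at most 62.5 mm and 10.7 degrees, less where a joint would pass 70% of its speed; a pose out of reach is approached as far as the arm can. A call is refused whole if a number of a shift passes 0.0625 or a number of a turn 0.188, either way. A call with a gripper value outside its range is refused whole. The fingers move at their own pace and stop on an object; "grip_force" is the grip in N (left out, the last holds). Time passes only in rows, so rows that do not move let the fingers close. It gives the time, the measured TCP pose, the force and the opening at its end, in the units of the state.
- get_obs(): the state, without advancing time (a new reading comes with each control period).
- imaging.grab_frame(name): name is "scene" or "side" or "wrist"; returns a dict with "img" (400x640x3 uint8, red, green, blue), "fx", "fy", "cx", "cy" (pixels), "D" ([k1, k2, p1, p2, k3] as OpenCV has them; the pictures are not rectified), "R" (3x3) and "t" (3): a world point X has camera coordinates R X + t. Camera axes: x right, y down, z forward; pixel columns grow to the right and rows downward; lengths in m; the calibration is good to about 2 mm. A picture is of the moment at which its call begins. There is no depth.
- hand_in(): hands the job in, once; it reports no verdict.
The state is a dict: "clock": time; "joints": joint angles; "qvel": joint speeds; "tau": joint torques, N m; "tcp_pos": TCP position; "orientation": TCP orientation; "contact_force": force on the tool from outside, world axes, zero at the start; "moment": the same for the moment, N m; "grip_width": finger opening in m.
Only numpy, scipy, OpenCV 4.12 (cv2) and the standard library are available. Lean on these libraries where they do the work, as an engineer would, in place of code of your own. Each camera call takes 0.05 s, during which the arm holds its last target. There are 200 camera calls.

### The job

On the organ bench some small wooden toe boards lie with their holes up and some with their holes down. Turn over those that lie holes down (the little easel can hold a board on edge while you change your grip) and pile all the boards, holes up, squarely on the low dark block, each lengthwise along the block and centred on it so that their edges are flush. Then stand the brass weight upright on the middle of the pile, and leave the other things on the bench alone.

Things in the scene. Friction and masses are not known exactly. Their poses are not given: they have to be found in the camera images.
- board_a_mid (a point): centre (half-way up) of a loose pale wooden toe board, a flat slab 100 x 50 x 10 mm, 60 g; lies with the holed face down at the start, so that only its plain face shows. Site x runs along its 100 mm length, y across its 50 mm width, z points out of its holed face (a row of four dark toe holes; the other face is plain). The holes do not affect contact.
- board_b_mid (a point): centre (half-way up) of a loose pale wooden toe board, a flat slab 100 x 50 x 10 mm, 60 g; lies with the holed face down at the start, so that only its plain face shows. Site x runs along its 100 mm length, y across its 50 mm width, z points out of its holed face (a row of four dark toe holes; the other face is plain). The holes do not affect contact. May be absent.
- board_c_mid (a point): centre (half-way up) of a loose pale wooden toe board, a flat slab 100 x 50 x 10 mm, 60 g; lies with the holed face down at the start, so that only its plain face shows. Site x runs along its 100 mm length, y across its 50 mm width, z points out of its holed face (a row of four dark toe holes; the other face is plain). The holes do not affect contact. May be absent.
- board_d_mid (a point): centre (half-way up) of a loose pale wooden toe board, a flat slab 100 x 50 x 10 mm, 60 g; lies with the holed face up at the start. Site x runs along its 100 mm length, y across its 50 mm width, z points out of its holed face (a row of four dark toe holes; the other face is plain). The holes do not affect contact. May be absent.
- easel_seat (a point): fixed wooden easel: where its back meets its foot-board, mid-width, 10 mm above the bench. -x its front, y its width, z up. The back (38 wide, 60 long, 8 mm thick) rises from here to +x at 60 degrees above level; a lip 10 mm high, 18 mm in front, stops a board's lower end. Foot-board 90 x 100 mm, 30 in front to 60 mm behind. A board stood here on its short end leans with its top 40 mm free.
- block_top (a point): centre of the top face of the fixed dark wooden block on which the pile is made: 96 mm along its x, 44 mm along its y, top 25 mm above the bench; z up
- weight_knob (a point): middle of the knob of the loose brass weight, 0.3 kg: a round body 42 mm across and 20 mm tall, a neck, and a knob 20 mm across from 30 to 46 mm above its underside; this point is on its axis 38 mm above its underside; z up
- pencil_tin: aluminium pencil tin, 56 mm across, 70 mm tall; leave alone; origin under its centre
- glue_pot: white round pot, 40 mm across, 35 mm tall, standing among the boards; leave alone; origin under its centre
- steel_rule: steel rule, 25 x 240 x 3 mm, lying flat beyond the boards; leave alone; origin under its centre
- reed_block: small steel block 50 x 30 x 30 mm with a brass stub 12 mm across, 30 mm tall on top; leave alone; origin under its centre
- screwdriver: screwdriver lying on the bench; leave alone
There are look-alikes about, which are no part of the job. What is shaped like the part that bears board_a_mid but green is not meant. Leave any green or turquoise look-alike of the part that bears board_c_mid alone.

How it is judged:
By the outcome, as a careful person would: the job done as asked, in the order asked, and still so for the second after the job is handed in, with the robot touching nothing.
Of board_b, board_c, board_d only 2 to 3 are there at a start; the rules pass over those that are not, and their reading is None.
At some moment in a run one of weight, board_c, board_d may be knocked a few centimetres aside while the robot is not near it.
Once in a run the grip may slacken for a moment while it holds something.
It also fails if it takes over 210 s, if anything falls off the work surface, if the arm or the gripper's body presses on something with over 40 N, if the wrist force passes 120 N, or if a joint passes its speed limit or range.

## Working session

There is one attempt and no reset: what is moved stays moved. The work goes in short steps, Python scripts to look and compute and a tool call to move; the robot and the scene stay as the last step left them, time stands still between calls to the robot, and variables do not carry over. Pictures are saved under pics/ and viewed, about 12 in all and at most 16, crops included, and the job is handed in when it is done.

Besides the shell and the picture viewer there is one more tool, called as name(argument=value, ...) on one line, values as JSON. send_rows: Moves the arm, as the interface text tells. Its arguments: {"type":"object","properties":{"motion":{"type":"array","items":{"type":"object","properties":{"dp":{"type":"array","items":{"type":"number"}},"rot":{"type":"array","items":{"type":"number"}},"grip":{"type":"number"}}}},"grip_force":{"type":"number"}},"required":["motion"]}

```bash
mkdir -p pics; cat > h.py <<'E'
import numpy as np, cv2
from bench import get_obs, imaging, hand_in
from scipy.spatial.transform import Rotation as Rn
def grab(n, save=None):
    f=imaging.grab_frame(n)
    if save: cv2.imwrite('pics/'+save, f['img'][:,:,::-1])
    return f
def K(f): return np.array([[f['fx'],0,f['cx']],[0,f['fy'],f['cy']],[0,0,1.]])
def ray(f,px):
    p=cv2.undistortPoints(np.array(px,float).reshape(-1,1,2),K(f),np.array(f['D'],float)).reshape(-1,2)
    R=np.array(f['R']);t=np.array(f['t'])
    return -R.T@t, np.c_[p,np.ones(len(p))]@R
def plane(f,px,z):
    c,d=ray(f,px); s=(z-c[2])/d[:,2]; return c+d*s[:,None]
def proj(f,X):
    return cv2.projectPoints(np.array(X,float).reshape(-1,1,3),cv2.Rodrigues(np.array(f['R']))[0],np.array(f['t'],float),K(f),np.array(f['D'],float))[0].reshape(-1,2)
def st():
    o=get_obs(); print('t',round(o['clock'],2),'p',np.round(o['tcp_pos'],4),'w',round(o['grip_width'],4),'F',np.round(o['contact_force'],1))
    R=Rn.from_rotvec(o['orientation']).as_matrix(); print(np.round(R,3).tolist(), np.round(o['joints'],2)); return o
E
python3 - <<'E'
from h import *
st()
a=grab('scene','s0.png');b=grab('side','d0.png')
for f in(a,b):print(-np.array(f['R']).T@f['t'],f['fx'])
E
```

```text
t 0.0 p [0.2152 0.6391 0.2303] w 0.0852 F [-0.3 -0.3  0.8]
[[0.319, 0.948, -0.0], [0.948, -0.319, -0.002], [-0.002, 0.0, -1.0]] [-1.35  0.48  0.02  1.56 -0.01  1.11 -0.08]
[1.38187523 0.4919604  0.82613739] 455.0229883660869
[-0.12977905 -0.82127703  0.84472625] 434.3918331244167
```

View pics/s0.png

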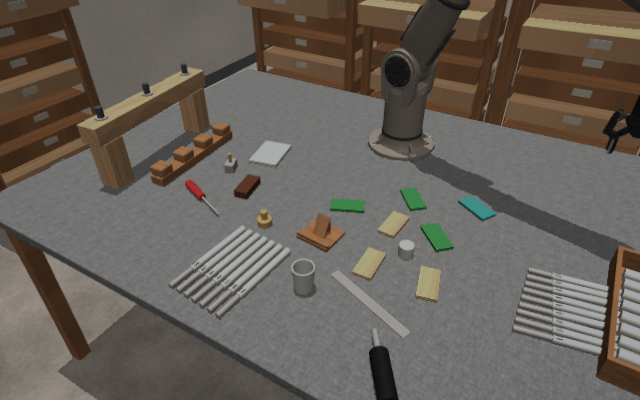

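View pics/d0.png

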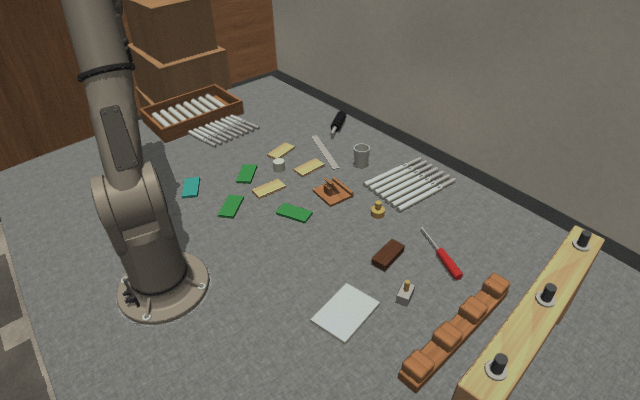

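```bash
cat >> h.py <<'E'
def pale(im):
    h=cv2.cvtColor(im,cv2.COLOR_RGB2HSV); return cv2.inRange(h,(15,40,110),(32,170,255))
def boards(f,z=0.010,amin=150,roi=None,win=(0.3,1.0,-0.6,0.6)):
    m=pale(f['img']); out=[]
    for c in cv2.findContours(m,cv2.RETR_EXTERNAL,cv2.CHAIN_APPROX_NONE)[0]:
        if cv2.contourArea(c)<amin: continue
        P=plane(f,c.reshape(-1,2),z)[:,:2]
        r=cv2.minAreaRect((P*1000).astype(np.float32)); (x,y),(w,h),a=r
        if w<h: w,h=h,w; a+=90
        if 0.15<x/1000<1.1 and abs(y)<800: out.append((c.reshape(-1,2).mean(0).round(),round(x,1),round(y,1),round(w,1),round(h,1),round((a+90)%180-90,1)))
    return out
E
python3 - <<'E'
from h import *
fs={}
for n in('scene','side'):
    f=fs[n]=grab(n); print(n)
    for b in boards(f): print(b)
a=cv2.resize(fs['scene']['img'][185:310,210:460],None,fx=3.2,fy=3.2,interpolation=cv2.INTER_CUBIC)
b=cv2.resize(fs['side']['img'][130:230,210:400],None,fx=4.2,fy=4.2,interpolation=cv2.INTER_CUBIC)[:200*0+400]
a=cv2.resize(a,(640,320));b=cv2.resize(b,(530,280))
im=np.zeros((600,640,3),np.uint8);im[:320]=a;im[320:,:530]=b
cv2.imwrite('pics/c0.png',im[:,:,::-1])
def both(n,pa,pb):
    ca,da=ray(fs['scene'],[pa]);cb,db=ray(fs['side'],[pb]);da=da[0];db=db[0]
    s=np.linalg.lstsq(np.c_[da,-db],cb-ca,rcond=None)[0]; p,q=ca+s[0]*da,cb+s[1]*db
    print(n,((p+q)/2).round(4),np.linalg.norm(p-q).round(4))
both('knob',(263,212),(378,205));both('glue',(406,244),(279,162));both('easel top',(322,218),(330,182))
print('block',plane(fs['scene'],[(249,182)],.025),plane(fs['side'],[(388,253)],.025))
E
```

```text
scene
(array([428., 283.]), 602.1, 323.6, 106.0, 50.4, 13.6)
(array([369., 263.]), 611.5, 172.7, 102.2, 51.0, 1.5)
(array([393., 224.]), 442.7, 164.0, 108.7, 51.6, -4.1)
side
(array([538., 310.]), 681.2, -663.8, 666.2, 96.2, 5.6)
(array([268., 189.]), 435.6, 153.3, 102.2, 62.1, -4.4)
(array([310., 167.]), 607.3, 160.6, 105.2, 60.9, 1.9)
(array([281., 150.]), 595.9, 312.6, 107.3, 58.6, 14.0)
knob [ 0.6104 -0.1582  0.0366] 0.0034
glue [0.5289 0.232  0.0307] 0.0075
easel top [0.5662 0.0066 0.0511] 0.004
block [[ 0.49903011 -0.2931738   0.025     ]] [[ 0.50008238 -0.30682708  0.025     ]]
```

View pics/c0.png

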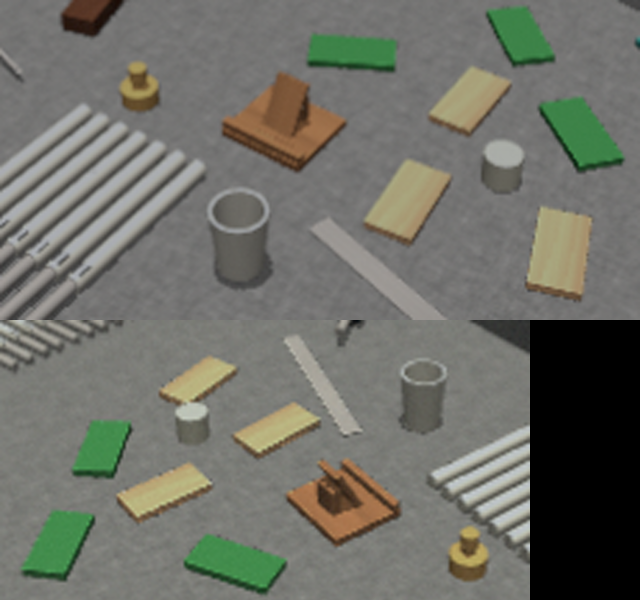

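```bash
python3 - <<'E'
from h import *
for n,e,b in(('scene',(321,232),(247,186)),('side',(334,192),(388,254))):
    f=grab(n); h=cv2.cvtColor(f['img'],cv2.COLOR_RGB2HSV)
    print(n,h[e[1],e[0]],h[b[1],b[0]])
    sat=cv2.inRange(h,(0,70,0),(18,255,255))
    L,lab=cv2.connectedComponents(sat)
    for nm,p,z in(('easel',e,.010),('block',b,.025)):
        w=lab[p[1]-12:p[1]+13,p[0]-12:p[0]+13]; l=np.bincount(w[w>0]).argmax()
        c=max(cv2.findContours((lab==l).astype(np.uint8),0,1)[0],key=cv2.contourArea)
        hl=cv2.convexHull(c); a=cv2.approxPolyDP(hl,2,True).reshape(-1,2)
        print(nm,cv2.contourArea(c)); 
        for q,P in zip(a,plane(f,a,z)):print(q,(P[:2]*1000).round(0),(plane(f,[q],0)[0,:2]*1000).round(0))
f=grab('wrist','w0.png');print(f['R'],-f['R'].T@f['t'],f['fx'])
E
```

```text
scene [ 13 138 126] [ 10 144  85]
easel 933.0
[319 213] [506. -37.] [495. -43.]
[329 217] [507.  -3.] [497.  -9.]
[344 231] [539.  62.] [529.  57.]
[326 251] [632.  59.] [623.  54.]
[297 237] [625. -35.] [615. -41.]
[297 231] [604. -48.] [594. -55.]
block 349.0
[259 177] [ 461. -283.] [ 432. -307.]
[258 184] [ 494. -263.] [ 466. -286.]
[246 198] [ 570. -249.] [ 544. -273.]
[235 195] [ 574. -287.] [ 549. -311.]
[234 190] [ 556. -306.] [ 530. -331.]
[247 175] [ 471. -323.] [ 443. -348.]
side [ 12 137  99] [ 11 135  91]
easel 637.0
[334 177] [631.  60.] [640.  70.]
[353 194] [616. -48.] [625. -39.]
[330 206] [524. -46.] [531. -36.]
[313 191] [532.  47.] [540.  57.]
[313 188] [542.  59.] [550.  69.]
[325 178] [605.  75.] [614.  86.]
block 521.0
[404 245] [ 554. -314.] [ 575. -299.]
[400 254] [ 521. -330.] [ 541. -315.]
[385 270] [ 451. -343.] [ 469. -329.]
[372 263] [ 443. -305.] [ 461. -289.]
[372 258] [ 456. -292.] [ 474. -276.]
[391 239] [ 545. -276.] [ 565. -259.]
[[ 3.18497055e-01  9.47923425e-01 -8.97848128e-04]
 [ 9.03381738e-01 -3.03244088e-01  3.03223446e-01]
 [ 2.87160341e-01 -9.73868741e-02 -9.52919060e-01]] [0.14147936 0.66456092 0.37337516] 286.6298120483287
```

send_rows(motion=[{"dp": [0.06, -0.06, 0.03]}, {"dp": [0.06, -0.06, 0.03]}, {"dp": [0.06, -0.06, 0.03]}, {"dp": [0.06, -0.06, 0.02], "rot": [0, 0, -0.1]}, {"dp": [0.05, -0.06, 0], "rot": [0, 0, -0.18]}, {"dp": [0.0, -0.06, 0], "rot": [0, 0, -0.18]}, {"dp": [0, -0.05, 0], "rot": [0, 0, -0.18]}, {"dp": [0, -0.03, 0], "rot": [0, 0, -0.18]}, {"rot": [0, 0, -0.18]}, {"rot": [0, 0, -0.1]}])

```text
$.motion[0]: bad value
```

send_rows(motion=[{"dp": [0.06, -0.06, 0.03], "rot": [0, 0, 0.18], "grip": 0.0854}, {"dp": [0.06, -0.06, 0.03], "rot": [0, 0, 0.145], "grip": 0.0854}, {"dp": [0.06, -0.06, 0.03], "rot": [0, 0, 0], "grip": 0.0854}, {"dp": [0.05, -0.06, 0.03], "rot": [0, 0, 0], "grip": 0.0854}, {"dp": [0.03, -0.06, 0.0], "rot": [0, 0, 0], "grip": 0.0854}, {"dp": [0.0, -0.06, 0.0], "rot": [0, 0, 0], "grip": 0.0854}, {"dp": [0, -0.06, 0.0], "rot": [0, 0, 0], "grip": 0.0854}, {"dp": [0, -0.05, 0.0], "rot": [0, 0, 0], "grip": 0.0854}, {"dp": [0, 0, 0], "rot": [0, 0, 0], "grip": 0.0854}], grip_force=40)

```text
clock: 1.48
tcp_pos: [0.4101, 0.2306, 0.3194]
orientation: [2.21, 2.231, 0.004]
contact_force: [0.2, -0.2, -0.5]
grip_width: 0.0852
```

```bash
python3 - <<'E'
from h import *
st()
f=grab('wrist','w1.png');print(np.round(f['R'],3),-f['R'].T@f['t'])
for b in boards(f,amin=800): print(b)
E
```

```text
t 1.48 p [0.4101 0.2306 0.3194] w 0.0852 F [ 0.2 -0.2 -0.5]
[[-0.01, 1.0, 0.003], [1.0, 0.01, 0.001], [0.001, 0.003, -1.0]] [-0.77  0.05  0.13  1.92 -0.01  1.17  0.94]
[[-0.01   1.     0.001]
 [ 0.952  0.01   0.306]
 [ 0.306  0.004 -0.952]] [0.33176838 0.22977692 0.46166065]
(array([283., 262.]), 607.8, 171.5, 104.7, 52.3, 1.4)
(array([367., 259.]), 596.2, 321.1, 106.0, 52.4, 13.7)
(array([275., 170.]), 436.3, 162.7, 102.2, 52.1, -4.1)
```

View pics/w1.png

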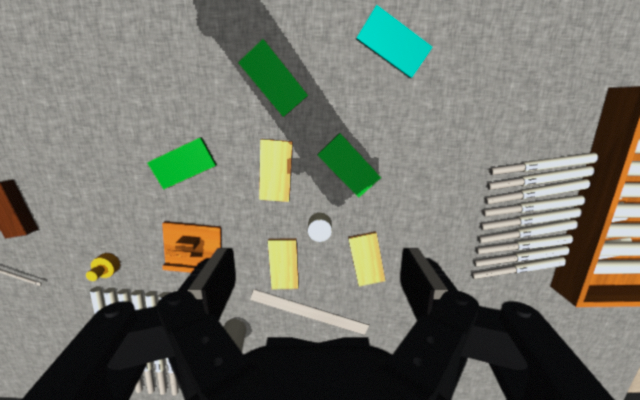

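```bash
python3 - <<'E'
from h import *
f=imaging.grab_frame('wrist'); im=f['img']
cv2.imwrite('pics/e1.png',cv2.resize(im[205:290,150:235],None,fx=7,fy=7,interpolation=cv2.INTER_CUBIC)[:,:,::-1])
h=cv2.cvtColor(im,cv2.COLOR_RGB2HSV); m=cv2.inRange(h,(5,100,0),(18,255,255)); m[:, :150]=0;m[:,235:]=0;m[:205]=0;m[290:]=0
c=max(cv2.findContours(m,0,1)[0],key=cv2.contourArea); a=cv2.approxPolyDP(cv2.convexHull(c),2,True).reshape(-1,2)
for q,P in zip(a,plane(f,a,.01)):print(q,(P[:2]*1000).round(0),(plane(f,[q],0)[0,:2]*1000).round(0))
E
```

```text
[160 223] [530. -36.] [534. -42.]
[165 221] [526. -26.] [530. -32.]
[217 226] [534.  63.] [539.  59.]
[219 247] [574.  62.] [580.  58.]
[191 273] [628.   6.] [635.   1.]
[161 269] [621. -48.] [627. -55.]
```

View pics/e1.png

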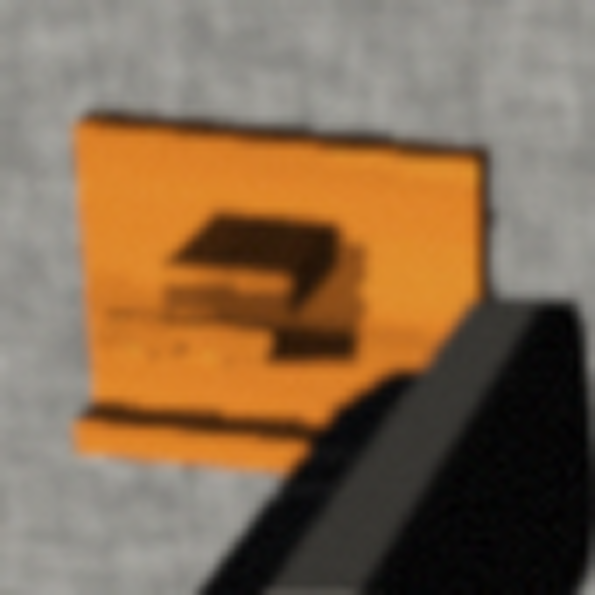

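send_rows(motion=[{"dp": [0.04, -0.015, -0.04], "rot": [0, -0.12, 0.01], "grip": 0.065}, {"dp": [0.04, -0.015, -0.04], "rot": [0, -0.12, 0.01], "grip": 0.065}, {"dp": [0.04, -0.015, -0.04], "rot": [0, -0.11, 0.01], "grip": 0.065}, {"dp": [0.035, -0.016, -0.04], "rot": [0, 0, 0], "grip": 0.065}, {"dp": [0.025, 0, -0.04], "rot": [0, 0, 0], "grip": 0.065}, {"dp": [0, 0, -0.04], "rot": [0, 0, 0], "grip": 0.065}, {"dp": [0, 0, 0], "rot": [0, 0, 0], "grip": 0.065}])

```text
clock: 2.45
tcp_pos: [0.5948, 0.1895, 0.0725]
orientation: [1.954, 2.096, 0.387]
contact_force: [-0.4, -0.2, -0.1]
grip_width: 0.0651
```

```bash
python3 - <<'E'
from h import *
st()
f=grab('wrist','w2.png')
for b in boards(f,amin=800): print(b)
E
```

```text
t 2.45 p [0.5948 0.1895 0.0725] w 0.0651 F [-0.4 -0.2 -0.1]
[[-0.07, 0.931, 0.357], [0.998, 0.066, 0.024], [-0.001, 0.358, -0.934]] [-0.64  0.48  0.2   2.09  0.23  0.25  0.94]
(array([614., 386.]), 998.8, 748.3, 224.3, 71.0, 48.2)
(array([457., 388.]), 1005.6, 454.0, 162.5, 62.6, 34.7)
(array([180., 385.]), 1029.2, -9.0, 190.5, 63.0, -26.6)
(array([ 27., 376.]), 1041.2, -284.5, 304.8, 79.1, -40.1)
(array([291., 185.]), 607.6, 170.9, 104.4, 51.0, 1.7)
(array([493., 182.]), 595.7, 320.0, 106.0, 52.4, 13.5)
(array([409., 111.]), 536.7, 239.2, 45.8, 34.6, -25.9)
```

send_rows(motion=[{"dp": [-0.004, -0.018, -0.02], "rot": [0, 0, -0.04], "grip": 0.065}, {"dp": [0, 0, -0.02], "rot": [0, 0, 0], "grip": 0.065}, {"dp": [0, 0, -0.02], "rot": [0, 0, 0], "grip": 0.065}, {"dp": [0, 0, 0], "rot": [0, 0, 0], "grip": 0.065}])

```text
clock: 3.0
tcp_pos: [0.5974, 0.1784, 0.0276]
orientation: [1.984, 2.05, 0.401]
contact_force: [-0.2, 0.2, 0.0]
grip_width: 0.065
```

```bash
python3 - <<'E'
from h import *
st()
E
```

```text
t 3.0 p [0.5974 0.1784 0.0276] w 0.065 F [-0.2  0.2  0. ]
[[-0.034, 0.928, 0.372], [0.999, 0.03, 0.017], [0.005, 0.372, -0.928]] [-0.53  0.55  0.08  2.11  0.74  0.17  0.42]
```

send_rows(motion=[{"dp": [-0.006, -0.008, 0.0], "rot": [0, 0.09, 0], "grip": 0.065}, {"dp": [0, 0, -0.01], "rot": [0, 0, 0], "grip": 0.065}, {"dp": [0, 0, -0.01], "rot": [0, 0, 0], "grip": 0.065}, {"dp": [0, 0, 0], "rot": [0, 0, 0], "grip": 0.065}])

```text
clock: 3.5
tcp_pos: [0.5937, 0.1745, 0.0101]
orientation: [2.026, 2.098, 0.331]
contact_force: [0.7, 1.0, 0.6]
grip_width: 0.065
```

```bash
python3 - <<'E'
from h import *
st()
E
```

```text
t 3.5 p [0.5937 0.1745 0.0101] w 0.065 F [0.7 1.  0.6]
[[-0.036, 0.953, 0.3], [0.999, 0.032, 0.018], [0.008, 0.301, -0.954]] [-0.37  0.58 -0.1   2.07  0.69  0.27  0.52]
```

Down to about 3 mm and close.

send_rows(motion=[{"dp": [-0.002, -0.003, -0.004], "rot": [0, 0, 0], "grip": 0.065}, {"dp": [0, 0, -0.003], "rot": [0, 0, 0], "grip": 0.065}, {"dp": [0, 0, 0], "rot": [0, 0, 0], "grip": 0.04}, {"dp": [0, 0, 0], "rot": [0, 0, 0], "grip": 0.04}, {"dp": [0, 0, 0], "rot": [0, 0, 0], "grip": 0.04}, {"dp": [0, 0, 0], "rot": [0, 0, 0], "grip": 0.04}], grip_force=50)

```text
clock: 4.25
tcp_pos: [0.5904, 0.1741, 0.0027]
orientation: [2.018, 2.103, 0.331]
contact_force: [-0.2, 0.5, -0.3]
grip_width: 0.048
```

```bash
python3 - <<'E'
from h import *
st()
E
```

```text
t 4.25 p [0.5904 0.1741 0.0027] w 0.048 F [-0.2  0.5 -0.3]
[[-0.042, 0.953, 0.301], [0.999, 0.038, 0.018], [0.006, 0.302, -0.953]] [-0.38  0.59 -0.08  2.08  0.72  0.24  0.49]
```

send_rows(motion=[{"dp": [0, 0, 0.03], "rot": [0, 0, 0], "grip": 0.04}, {"dp": [0, 0, 0.04], "rot": [0, 0, 0], "grip": 0.04}, {"dp": [0, 0, 0.04], "rot": [0, 0.12, 0], "grip": 0.04}, {"dp": [0, 0, 0.05], "rot": [0, 0.12, -0.02], "grip": 0.04}, {"dp": [0, -0.03, 0.01], "rot": [0, 0.12, -0.02], "grip": 0.04}, {"dp": [0, -0.03, 0], "rot": [0, 0.12, -0.02], "grip": 0.04}, {"dp": [0, -0.03, 0], "rot": [0, 0.12, -0.02], "grip": 0.04}, {"dp": [0, -0.03, 0], "rot": [0, 0.12, -0.02], "grip": 0.04}, {"dp": [-0.01, -0.02, 0], "rot": [0, 0.12, -0.02], "grip": 0.04}, {"dp": [-0.01, -0.02, 0], "rot": [0, 0.12, 0], "grip": 0.04}, {"dp": [0, 0, 0], "rot": [0, 0, 0], "grip": 0.04}])

```text
clock: 5.62
tcp_pos: [0.566, 0.0083, 0.1769]
orientation: [-1.9, -1.732, 0.626]
contact_force: [1.5, 0.5, -0.9]
grip_width: 0.0483
```

```bash
cat >> h.py <<'E'
def to(goal,d=None,yaw=None):
    "remaining shift to goal; remaining turn to have tool z pointing d (x,y,z) and tool x with given xdir"
    o=st(); print('dp',(np.array(goal)-o['tcp_pos']).round(4))
    if d is not None:
        R=Rn.from_rotvec(o['orientation']).as_matrix(); z=np.array(d,float);z/=np.linalg.norm(z); x=np.array(yaw,float); x-=z*(x@z); x/=np.linalg.norm(x)
        G=np.c_[x,np.cross(z,x),z]; print('rot',Rn.from_matrix(G@R.T).as_rotvec().round(3))
E
python3 - <<'E'
from h import *
p=np.radians(132.5); f=np.array([.9974,-.072,0])
d=f*np.cos(p)+np.array([0,0,-np.sin(p)])
to((.566,.0117,.14),d,(.072,.9974,0))
E
```

```text
t 5.62 p [0.566  0.0083 0.1769] w 0.0483 F [ 1.5  0.5 -0.9]
[[0.089, 0.771, -0.631], [0.996, -0.074, 0.05], [-0.008, -0.633, -0.775]] [ 0.17  0.79 -0.4   1.36  0.09  1.71  1.24]
dp [ 0.      0.0034 -0.0369]
rot [0.013 0.056 0.017]
```

send_rows(motion=[{"dp": [0.002, 0.004, -0.02], "rot": [0.013, 0.06, 0.017], "grip": 0.04}, {"dp": [0, 0, -0.02], "rot": [0, 0, 0], "grip": 0.04}, {"dp": [0, 0, -0.025], "rot": [0, 0, 0], "grip": 0.04}, {"dp": [0, 0, 0], "rot": [0, 0, 0], "grip": 0.04}])

```text
clock: 6.12
tcp_pos: [0.5688, 0.0165, 0.1113]
orientation: [-1.844, -1.723, 0.657]
contact_force: [-0.8, 0.7, 0.5]
grip_width: 0.0481
```

```bash
python3 - <<'E'
from h import *
p=np.radians(132.5); f=np.array([.9974,-.072,0])
d=f*np.cos(p)+np.array([0,0,-np.sin(p)])
to((.5625,.0117,.082),d,(.072,.9974,0))
a=grab('scene')['img'][160:290,260:400];b=grab('side')['img'][130:260,250:390]
cv2.imwrite('pics/x1.png',cv2.resize(np.hstack([a,b]),None,fx=2.8,fy=2.8,interpolation=cv2.INTER_CUBIC)[:,:,::-1])
E
```

```text
t 6.12 p [0.5688 0.0165 0.1113] w 0.0481 F [-0.8  0.7  0.5]
[[0.069, 0.741, -0.668], [0.998, -0.048, 0.05], [0.004, -0.67, -0.743]] [ 0.15  0.89 -0.4   1.35  0.11  1.67  1.25]
dp [-0.0063 -0.0048 -0.0293]
rot [-0.004  0.008 -0.003]
```

View pics/x1.png

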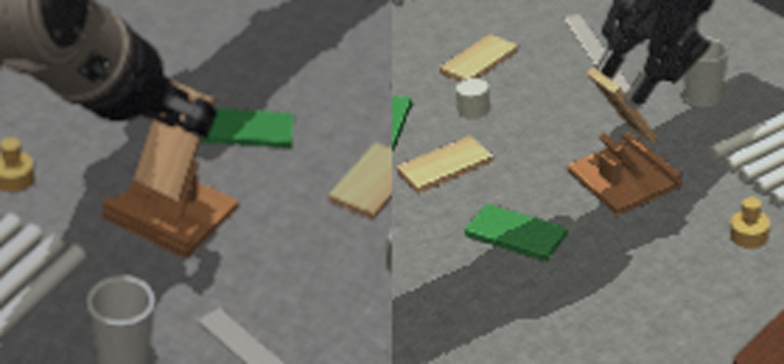

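send_rows(motion=[{"dp": [-0.002, -0.004, -0.012], "rot": [0, 0, 0], "grip": 0.04}, {"dp": [-0.002, 0, -0.012], "rot": [0, 0, 0], "grip": 0.04}, {"dp": [-0.001, 0, -0.008], "rot": [0, 0, 0], "grip": 0.04}, {"dp": [0, 0, -0.003], "rot": [0, 0, 0], "grip": 0.04}, {"dp": [0, 0, 0], "rot": [0, 0, 0], "grip": 0.04}])

```text
clock: 6.85
tcp_pos: [0.566, 0.0125, 0.0785]
orientation: [-1.849, -1.728, 0.65]
contact_force: [0.4, 0.1, 0.3]
grip_width: 0.0482
```

```bash
python3 - <<'E'
from h import *
to((.558,.0124,.073))
E
```

```text
t 6.85 p [0.566  0.0125 0.0785] w 0.0482 F [0.4 0.1 0.3]
[[0.07, 0.747, -0.662], [0.998, -0.049, 0.05], [0.005, -0.664, -0.748]] [ 0.16  0.92 -0.39  1.37  0.12  1.61  1.26]
dp [-0.008  -0.0001 -0.0055]
```

send_rows(motion=[{"dp": [-0.004, 0, -0.003], "rot": [0, 0, 0], "grip": 0.04}, {"dp": [-0.004, 0, -0.002], "rot": [0, 0, 0], "grip": 0.04}, {"dp": [0, 0, -0.001], "rot": [0, 0, 0], "grip": 0.04}, {"dp": [0, 0, 0], "rot": [0, 0, 0], "grip": 0.04}])

```text
clock: 7.35
tcp_pos: [0.5597, 0.0127, 0.0738]
orientation: [-1.853, -1.73, 0.645]
contact_force: [0.8, 0.1, -0.9]
grip_width: 0.0478
```

```bash
python3 - <<'E'
from h import *
to((.558,.0124,.073))
E
```

```text
t 7.35 p [0.5597 0.0127 0.0738] w 0.0478 F [ 0.8  0.1 -0.9]
[[0.071, 0.75, -0.657], [0.997, -0.049, 0.051], [0.006, -0.659, -0.752]] [ 0.16  0.91 -0.4   1.39  0.12  1.59  1.25]
dp [-0.0017 -0.0003 -0.0008]
```

send_rows(motion=[{"dp": [-0.002, 0, -0.003], "rot": [0, 0, 0], "grip": 0.04}, {"dp": [-0.001, 0, -0.002], "rot": [0, 0, 0], "grip": 0.04}, {"dp": [0, 0, 0], "rot": [0, 0, 0], "grip": 0.04}])

```text
clock: 7.72
tcp_pos: [0.5607, 0.0129, 0.0719]
orientation: [-1.86, -1.734, 0.636]
contact_force: [0.0, -0.3, -1.7]
grip_width: 0.0483
```

send_rows(motion=[{"dp": [-0.004, 0, -0.003], "rot": [0, 0.02, 0], "grip": 0.04}, {"dp": [-0.002, 0, -0.002], "rot": [0, 0, 0], "grip": 0.04}, {"dp": [0, 0, 0], "rot": [0, 0, 0], "grip": 0.04}])

```text
clock: 8.1
tcp_pos: [0.5605, 0.0127, 0.0711]
orientation: [-1.856, -1.726, 0.642]
contact_force: [-0.4, 0.1, -0.8]
grip_width: 0.0481
```

```bash
python3 - <<'E'
from h import *
to((.558,.0124,.073))
print(get_obs()['moment'].round(2))
a=grab('scene')['img'][180:270,280:370];b=grab('side')['img'][140:230,290:380]
cv2.imwrite('pics/x2.png',cv2.resize(np.hstack([a,b]),None,fx=4.4,fy=4.4,interpolation=cv2.INTER_CUBIC)[:,:,::-1])
E
```

```text
t 8.1 p [0.5605 0.0127 0.0711] w 0.0481 F [-0.4  0.1 -0.8]
[[0.075, 0.75, -0.657], [0.997, -0.052, 0.055], [0.007, -0.659, -0.752]] [ 0.16  0.92 -0.39  1.39  0.12  1.59  1.25]
dp [-0.0025 -0.0003  0.0019]
[-0.07 -0.76  0.01]
```

View pics/x2.png

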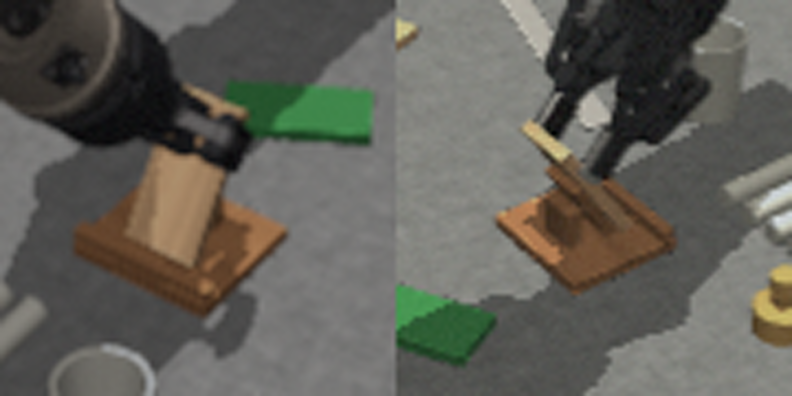

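send_rows(motion=[{"dp": [0, 0, 0], "rot": [0, 0, 0], "grip": 0.07}, {"dp": [0, 0, 0], "rot": [0, 0, 0], "grip": 0.07}, {"dp": [0, 0, 0], "rot": [0, 0, 0], "grip": 0.07}, {"dp": [0.02, -0.0015, 0.022], "rot": [0, 0, 0], "grip": 0.07}, {"dp": [0.025, -0.002, 0.03], "rot": [0, 0, 0], "grip": 0.07}, {"dp": [0.03, -0.002, 0.035], "rot": [0, 0, 0], "grip": 0.07}, {"dp": [0.02, 0.02, 0.05], "rot": [0, 0, 0], "grip": 0.05}, {"dp": [0, 0.05, 0.04], "rot": [0, 0, 0], "grip": 0.05}, {"dp": [0, 0.05, 0], "rot": [0, 0, 0], "grip": 0.05}, {"dp": [0, 0, 0], "rot": [0, 0, 0], "grip": 0.05}])

```text
clock: 9.45
tcp_pos: [0.6362, 0.1209, 0.2214]
orientation: [-1.85, -1.713, 0.653]
contact_force: [-0.2, -0.1, -0.2]
grip_width: 0.0499
```

```bash
cat >> h.py <<'E'
F=np.array([.9974,-.072,0]); Lt=np.array([.072,.9974,0]); Z=np.array([0,0,1.])
def tri(fa,pa,fb,pb):
    ca,da=ray(fa,[pa]);cb,db=ray(fb,[pb]);da=da[0];db=db[0]
    s=np.linalg.lstsq(np.c_[da,-db],cb-ca,rcond=None)[0]; p,q=ca+s[0]*da,cb+s[1]*db
    return ((p+q)/2).round(4),np.linalg.norm(p-q).round(4)
E
python3 - <<'E'
from h import *
nf=.866*F+.5*Z
to((.56,.14,.13),-Lt,nf);to((.56,.14,.13),-Lt,-nf)
a=grab('scene')['img'][180:270,280:370];b=grab('side')['img'][140:230,290:380]
cv2.imwrite('pics/x3.png',cv2.resize(np.hstack([a,b]),None,fx=4.4,fy=4.4,interpolation=cv2.INTER_CUBIC)[:,:,::-1])
E
```

```text
t 9.45 p [0.6362 0.1209 0.2214] w 0.0499 F [-0.2 -0.1 -0.2]
[[0.078, 0.74, -0.668], [0.997, -0.055, 0.057], [0.005, -0.67, -0.742]] [-0.15  0.88 -0.08  1.05 -0.16  1.91  1.27]
dp [-0.0762  0.0191 -0.0914]
rot [-1.766 -1.922 -1.311]
t 9.45 p [0.6362 0.1209 0.2214] w 0.0499 F [-0.2 -0.1 -0.2]
[[0.078, 0.74, -0.668], [0.997, -0.055, 0.057], [0.005, -0.67, -0.742]] [-0.15  0.88 -0.08  1.05 -0.16  1.91  1.27]
dp [-0.0762  0.0191 -0.0914]
rot [-0.975  0.317  1.233]
```

View pics/x3.png

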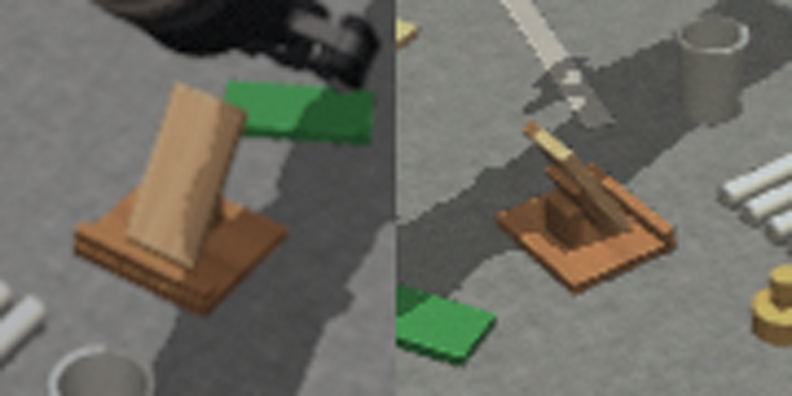

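send_rows(motion=[{"dp": [-0.01, 0.01, 0], "rot": [-0.098, 0.032, 0.123], "grip": 0.045}, {"dp": [-0.01, 0.01, 0], "rot": [-0.098, 0.032, 0.123], "grip": 0.045}, {"dp": [-0.01, 0, 0], "rot": [-0.098, 0.032, 0.123], "grip": 0.045}, {"dp": [-0.01, 0, -0.01], "rot": [-0.098, 0.032, 0.123], "grip": 0.045}, {"dp": [-0.01, 0, -0.01], "rot": [-0.098, 0.032, 0.123], "grip": 0.045}, {"dp": [-0.01, 0, -0.01], "rot": [-0.098, 0.032, 0.123], "grip": 0.045}, {"dp": [-0.01, 0, -0.01], "rot": [-0.098, 0.032, 0.123], "grip": 0.045}, {"dp": [-0.006, 0, -0.01], "rot": [-0.098, 0.032, 0.123], "grip": 0.045}, {"dp": [0, 0, -0.01], "rot": [-0.098, 0.032, 0.123], "grip": 0.045}, {"dp": [0, 0, -0.01], "rot": [-0.098, 0.032, 0.123], "grip": 0.045}, {"dp": [0, 0, 0], "rot": [0, 0, 0], "grip": 0.045}])

```text
clock: 10.92
tcp_pos: [0.5444, 0.1085, 0.1331]
orientation: [0.575, 1.916, -1.944]
contact_force: [0.2, 0.1, 0.5]
grip_width: 0.0453
```

```bash
python3 - <<'E'
from h import *
nf=.866*F+.5*Z
to((.56,.14,.13),-Lt,-nf)
a=grab('scene');b=grab('side')
for p,q in(((327.7,202.9),(325.5,172)),((335.2,206.6),(321,168.5)),((320.2,199.1),(331,175.5))): print(tri(a,p,b,q))
E
```

```text
t 10.93 p [0.5444 0.1085 0.1331] w 0.0453 F [0.2 0.1 0.5]
[[-0.856, 0.515, -0.041], [0.034, -0.024, -0.999], [-0.516, -0.857, 0.003]] [-1.08  1.17  0.51  1.59  0.59  1.66  1.65]
dp [ 0.0156  0.0315 -0.0031]
rot [ 0.004  0.018 -0.031]
(array([0.551 , 0.0127, 0.0935]), np.float64(0.0088))
(array([0.5538, 0.0372, 0.0924]), np.float64(0.0086))
(array([ 0.5495, -0.0127,  0.0951]), np.float64(0.0113))
```

```bash
python3 - <<'E'
from h import *
t=np.radians(57.5);u=-np.cos(t)*F+np.sin(t)*Z; nf=np.sin(t)*F+np.cos(t)*Z
d=-.966*Lt-.259*u
to(np.array((.559,.0125,.079))+.008*Lt-.07*d,d,-nf);print(d.round(3))
E
```

```text
t 11.03 p [0.5471 0.1073 0.1364] w 0.0449 F [-0.2 -0.9  0.1]
[[-0.852, 0.522, -0.045], [0.039, -0.023, -0.999], [-0.522, -0.853, -0.0]] [-1.08  1.16  0.52  1.59  0.59  1.66  1.65]
dp [ 0.0077 -0.0187 -0.0421]
rot [ 0.22  -0.031  0.112]
[ 0.069 -0.974 -0.218]
```

send_rows(motion=[{"dp": [0.004, -0.005, -0.015], "rot": [0.11, -0.015, 0.056], "grip": 0.045}, {"dp": [0.004, -0.007, -0.014], "rot": [0.11, -0.015, 0.056], "grip": 0.045}, {"dp": [0.002, -0.007, -0.012], "rot": [0, 0, 0], "grip": 0.045}, {"dp": [0, 0, 0], "rot": [0, 0, 0], "grip": 0.045}])

```text
clock: 11.52
tcp_pos: [0.5633, 0.0826, 0.1006]
orientation: [0.585, 2.111, -1.642]
contact_force: [-0.1, 0.2, -0.1]
grip_width: 0.0448
```

```bash
cat >> h.py <<'E'
def easel(theta=57.5,al=.082,lat=.008,back=0.,tilt=15,c=(.559,.0125,.079)):
    t=np.radians(theta);u=-np.cos(t)*F+np.sin(t)*Z; nf=np.sin(t)*F+np.cos(t)*Z
    k=np.radians(tilt); d=-np.cos(k)*Lt-np.sin(k)*u
    to(np.array(c)+lat*Lt-back*d,d,-nf)
E
python3 - <<'E'
from h import *
easel()
a=grab('scene')['img'][180:270,280:370];b=grab('side')['img'][140:230,290:380]
cv2.imwrite('pics/x4.png',cv2.resize(np.hstack([a,b]),None,fx=4.4,fy=4.4,interpolation=cv2.INTER_CUBIC)[:,:,::-1])
E
```

```text
t 11.53 p [0.5633 0.0826 0.1006] w 0.0448 F [-0.1  0.2 -0.1]
[[-0.832, 0.552, 0.057], [0.081, 0.222, -0.972], [-0.549, -0.804, -0.229]] [-1.06  1.06  0.49  1.7   0.6   1.4   1.58]
dp [-0.0037 -0.0622 -0.0216]
rot [-0.012  0.015  0.016]
```

View pics/x4.png

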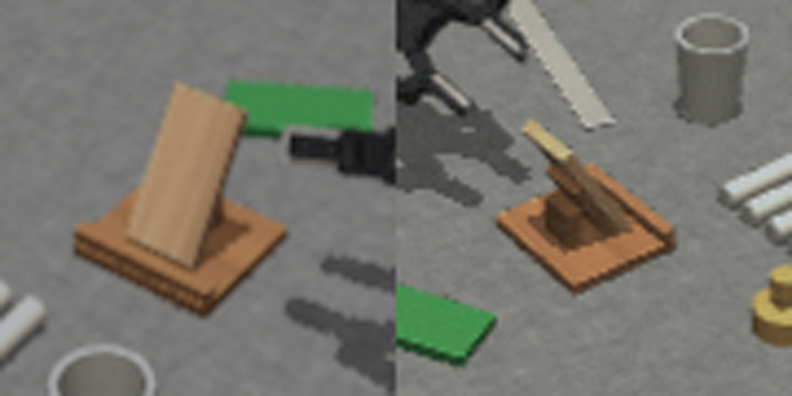

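send_rows(motion=[{"dp": [-0.002, -0.02, -0.007], "rot": [-0.01, 0.015, 0.015], "grip": 0.045}, {"dp": [-0.001, -0.02, -0.007], "rot": [0, 0, 0], "grip": 0.045}, {"dp": [-0.001, -0.018, -0.006], "rot": [0, 0, 0], "grip": 0.045}, {"dp": [0, -0.002, 0], "rot": [0, 0, 0], "grip": 0.045}, {"dp": [0, 0, 0], "rot": [0, 0, 0], "grip": 0.045}])

```text
clock: 12.25
tcp_pos: [0.5607, 0.0222, 0.0794]
orientation: [0.552, 2.108, -1.653]
contact_force: [0.5, 0.8, -1.0]
grip_width: 0.0449
```

```bash
python3 - <<'E'
from h import *
easel()
E
```

```text
t 12.25 p [0.5607 0.0222 0.0794] w 0.0449 F [ 0.5  0.8 -1. ]
[[-0.841, 0.537, 0.07], [0.06, 0.221, -0.973], [-0.538, -0.814, -0.218]] [-1.02  1.08  0.5   1.79  0.66  1.28  1.54]
dp [-0.0011 -0.0017 -0.0004]
rot [ 0.     0.001 -0.001]
```

send_rows(motion=[{"dp": [0, 0, 0], "rot": [0, 0, 0], "grip": 0.0}, {"dp": [0, 0, 0], "rot": [0, 0, 0], "grip": 0.0}, {"dp": [0, 0, 0], "rot": [0, 0, 0], "grip": 0.0}, {"dp": [0, 0, 0], "rot": [0, 0, 0], "grip": 0.0}, {"dp": [0, 0, 0.02], "rot": [0, 0, 0], "grip": 0.0}, {"dp": [0, 0, 0.03], "rot": [0, 0, 0], "grip": 0.0}, {"dp": [0, 0, 0.04], "rot": [0, 0, 0], "grip": 0.0}, {"dp": [0, 0, 0], "rot": [0, 0, 0], "grip": 0.0}], grip_force=50)

```text
clock: 13.25
tcp_pos: [0.5615, 0.0239, 0.1755]
orientation: [0.553, 2.109, -1.649]
contact_force: [0.6, -0.2, -1.6]
grip_width: 0.0086
```

```bash
cat >> h.py <<'E'
def lay(c=(.633,.178),z=.11,roll=92.5,side=10,theta=57.5,tilt=15):
    t=np.radians(theta);u=-np.cos(t)*F+np.sin(t)*Z; nf=np.sin(t)*F+np.cos(t)*Z
    k=np.radians(tilt); d=-np.cos(k)*Lt-np.sin(k)*u
    Q=Rn.from_rotvec([np.radians(side),0,0])*Rn.from_rotvec(Lt*np.radians(roll))
    to((*c,z),Q.apply(d),Q.apply(-nf))
E
python3 - <<'E'
from h import *
lay(roll=45,side=5);lay()
E
```

```text
t 13.25 p [0.5615 0.0239 0.1755] w 0.0086 F [ 0.6 -0.2 -1.6]
[[-0.839, 0.539, 0.072], [0.06, 0.224, -0.973], [-0.54, -0.812, -0.22]] [-1.05  0.92  0.55  1.82  0.7   1.36  1.63]
dp [ 0.0715  0.1541 -0.0655]
rot [0.137 0.787 0.033]
t 13.25 p [0.5615 0.0239 0.1755] w 0.0086 F [ 0.6 -0.2 -1.6]
[[-0.839, 0.539, 0.072], [0.06, 0.224, -0.973], [-0.54, -0.812, -0.22]] [-1.05  0.92  0.55  1.82  0.7   1.36  1.63]
dp [ 0.0715  0.1541 -0.0655]
rot [0.248 1.612 0.141]
```

send_rows(motion=[{"dp": [0.008, 0.017, 0], "rot": [0.025, 0.162, 0.014], "grip": 0.0}, {"dp": [0.008, 0.017, 0], "rot": [0.025, 0.162, 0.014], "grip": 0.0}, {"dp": [0.008, 0.017, 0], "rot": [0.025, 0.162, 0.014], "grip": 0.0}, {"dp": [0.008, 0.017, 0], "rot": [0.025, 0.162, 0.014], "grip": 0.0}, {"dp": [0.008, 0.017, 0], "rot": [0.025, 0.162, 0.014], "grip": 0.0}, {"dp": [0.008, 0.017, 0], "rot": [0.025, 0.162, 0.014], "grip": 0.0}, {"dp": [0.008, 0.017, -0.02], "rot": [0.025, 0.162, 0.014], "grip": 0.0}, {"dp": [0.008, 0.017, -0.02], "rot": [0.025, 0.162, 0.014], "grip": 0.0}, {"dp": [0.008, 0.017, -0.02], "rot": [0.025, 0.162, 0.014], "grip": 0.0}, {"dp": [0, 0, 0], "rot": [0.025, 0.162, 0.014], "grip": 0.0}, {"dp": [0, 0, 0], "rot": [0, 0, 0], "grip": 0.0}])

```text
clock: 14.62
tcp_pos: [0.5672, 0.1464, 0.0761]
orientation: [0.829, -1.938, 1.139]
contact_force: [-0.2, 0.0, -0.5]
grip_width: 0.0085
```

```bash
python3 - <<'E'
from h import *
lay(z=.055)
a=grab('scene')['img'][160:320,280:480];b=grab('side')['img'][90:250,220:420]
cv2.imwrite('pics/x5.png',cv2.resize(np.hstack([a,b]),None,fx=2,fy=2,interpolation=cv2.INTER_CUBIC)[:,:,::-1])
E
```

```text
t 14.62 p [0.5672 0.1464 0.0761] w 0.0085 F [-0.2  0.  -0.5]
[[-0.527, -0.808, -0.263], [-0.163, 0.4, -0.902], [0.834, -0.432, -0.342]] [-0.54  1.09 -0.23  1.34  0.72  1.91  2.96]
dp [ 0.0658  0.0316 -0.0211]
rot [-0.044  0.036 -0.02 ]
```

View pics/x5.png

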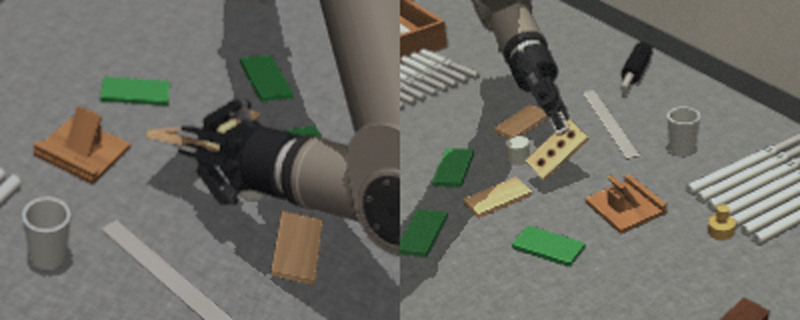

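send_rows(motion=[{"dp": [0.01, -0.005, 0], "rot": [0, -0.12, 0], "grip": 0.0}, {"dp": [0.02, -0.005, 0], "rot": [0, -0.05, 0], "grip": 0.0}, {"dp": [0.02, -0.005, 0], "rot": [0, 0, 0], "grip": 0.0}, {"dp": [0.01, 0, 0], "rot": [0, 0, 0], "grip": 0.0}, {"dp": [0, 0, 0], "rot": [0, 0, 0], "grip": 0.0}])

```text
clock: 15.35
tcp_pos: [0.6363, 0.1346, 0.0815]
orientation: [0.744, -2.092, 1.261]
contact_force: [-0.2, 0.1, -0.7]
grip_width: 0.0085
```

```bash
python3 - <<'E'
from h import *
lay((.60,.13),z=.055)
E
```

```text
t 15.35 p [0.6363 0.1346 0.0815] w 0.0085 F [-0.2  0.1 -0.7]
[[-0.677, -0.711, -0.191], [-0.163, 0.398, -0.903], [0.718, -0.58, -0.385]] [-0.53  1.1  -0.18  1.25  0.79  1.87  2.91]
dp [-0.0363 -0.0046 -0.0265]
rot [-0.041  0.229 -0.026]
```

send_rows(motion=[{"dp": [0, 0, -0.008], "rot": [0, 0, 0], "grip": 0.0}, {"dp": [0, 0, -0.008], "rot": [0, 0, 0], "grip": 0.0}, {"dp": [0, 0, 0], "rot": [0, 0, 0], "grip": 0.0}])

```text
clock: 15.72
tcp_pos: [0.6352, 0.1355, 0.0636]
orientation: [0.746, -2.09, 1.26]
contact_force: [-0.2, 0.9, -0.0]
grip_width: 0.0085
```

send_rows(motion=[{"dp": [0, 0, -0.004], "rot": [0, 0, 0], "grip": 0.0}, {"dp": [0, 0, -0.003], "rot": [0, 0, 0], "grip": 0.0}, {"dp": [0, 0, 0], "rot": [0, 0, 0], "grip": 0.0}])

```text
clock: 16.1
tcp_pos: [0.6357, 0.1356, 0.0607]
orientation: [0.743, -2.087, 1.267]
contact_force: [-1.3, -0.0, 1.9]
grip_width: 0.0084
```

send_rows(motion=[{"dp": [0, 0, 0], "rot": [0, 0, 0], "grip": 0.03}, {"dp": [0, 0, 0], "rot": [0, 0, 0], "grip": 0.03}, {"dp": [0.008, 0.04, 0.016], "rot": [0, 0, 0], "grip": 0.03}, {"dp": [0.008, 0.045, 0.02], "rot": [0, 0, 0], "grip": 0.03}, {"dp": [0, 0.02, 0.05], "rot": [0, -0.1, 0], "grip": 0.06}, {"dp": [0, 0, 0.05], "rot": [0, -0.18, 0], "grip": 0.085}, {"dp": [0, 0, 0.05], "rot": [0, -0.1, 0], "grip": 0.085}, {"dp": [0, 0, 0.02], "rot": [0, 0, 0], "grip": 0.085}])

```text
clock: 17.1
tcp_pos: [0.6377, 0.234, 0.2598]
orientation: [0.527, -2.407, 1.512]
contact_force: [0.1, 0.0, 0.0]
grip_width: 0.085
```

```bash
python3 - <<'E'
from h import *
to((.6,.15,.25),(0,0,-1),(0,1,0));to((.6,.15,.25),(0,0,-1),(0,-1,0))
for n in('scene','side'):
    for b in boards(grab(n)): print(b)
E
```

```text
t 17.1 p [0.6377 0.234  0.2598] w 0.085 F [0.1 0.  0. ]
[[-0.903, -0.429, -0.019], [-0.169, 0.396, -0.903], [0.394, -0.812, -0.43]] [-0.82  0.89  0.1   1.2   0.7   1.89  2.78]
dp [-0.0377 -0.084  -0.0098]
rot [ 0.687 -1.123 -1.756]
t 17.1 p [0.6377 0.234  0.2598] w 0.085 F [0.1 0.  0. ]
[[-0.903, -0.429, -0.019], [-0.169, 0.396, -0.903], [0.394, -0.812, -0.43]] [-0.82  0.89  0.1   1.2   0.7   1.89  2.78]
dp [-0.0377 -0.084  -0.0098]
rot [1.01  0.618 1.011]
(array([429., 285.]), 602.5, 323.9, 106.8, 50.2, 13.7)
(array([360., 263.]), 623.1, 153.6, 108.9, 49.9, 17.6)
(array([262., 226.]), 635.9, -146.0, 68.1, 42.8, 58.1)
(array([392., 224.]), 443.1, 163.9, 108.0, 51.6, -4.1)
(array([538., 310.]), 681.2, -663.7, 666.2, 96.4, 5.7)
(array([268., 189.]), 434.2, 153.4, 105.0, 62.1, -4.4)
(array([315., 168.]), 615.3, 142.0, 107.6, 56.8, 17.8)
(array([281., 150.]), 596.0, 312.5, 107.3, 59.4, 11.3)
(array([124., 171.]), 164.8, 649.1, 642.2, 171.2, 61.4)
```

send_rows(motion=[{"dp": [0, 0, 0.01], "rot": [0, -0.18, 0], "grip": 0.085}, {"dp": [0, 0, 0.01], "rot": [0, -0.18, 0], "grip": 0.085}, {"dp": [0, 0, 0], "rot": [0, -0.18, 0], "grip": 0.085}, {"dp": [0, 0, 0], "rot": [0, -0.18, 0], "grip": 0.085}, {"dp": [0, -0.02, 0], "rot": [0.1, -0.1, -0.1], "grip": 0.085}, {"dp": [0, -0.02, 0], "rot": [0.1, 0, -0.14], "grip": 0.085}, {"dp": [-0.01, -0.02, 0], "rot": [0.1, 0, -0.14], "grip": 0.085}])

```text
clock: 18.08
tcp_pos: [0.6236, 0.1722, 0.2567]
orientation: [0.665, 2.539, -1.345]
contact_force: [1.1, -0.1, -0.7]
grip_width: 0.0847
```

```bash
python3 - <<'E'
from h import *
y=np.radians(107.7)
to((.58,.148,.22),(0,0,-1),(np.cos(y),np.sin(y),0))
E
```

```text
t 18.07 p [0.6236 0.1722 0.2567] w 0.0847 F [ 1.1 -0.1 -0.7]
[[-0.881, 0.472, -0.039], [0.297, 0.487, -0.821], [-0.369, -0.735, -0.569]] [-0.83  0.75  0.24  1.38  0.56  1.67  1.9 ]
dp [-0.0436 -0.0242 -0.0367]
rot [ 0.9   -0.404 -0.69 ]
```

send_rows(motion=[{"dp": [-0.006, -0.004, -0.004], "rot": [0.13, -0.058, -0.098], "grip": 0.085}, {"dp": [-0.006, -0.004, -0.004], "rot": [0.13, -0.058, -0.098], "grip": 0.085}, {"dp": [-0.006, -0.004, -0.004], "rot": [0.13, -0.058, -0.098], "grip": 0.085}, {"dp": [-0.006, -0.004, -0.004], "rot": [0.13, -0.058, -0.098], "grip": 0.085}, {"dp": [-0.006, -0.004, -0.004], "rot": [0.13, -0.058, -0.098], "grip": 0.085}, {"dp": [-0.006, -0.004, -0.004], "rot": [0.13, -0.058, -0.098], "grip": 0.085}, {"dp": [-0.006, 0, -0.004], "rot": [0.12, -0.055, -0.098], "grip": 0.085}, {"dp": [0, 0, 0], "rot": [0, 0, 0], "grip": 0.085}])

```text
clock: 19.08
tcp_pos: [0.5786, 0.1367, 0.2084]
orientation: [-1.872, -2.491, -0.012]
contact_force: [0.1, -0.3, 0.7]
grip_width: 0.0852
```

```bash
cat >> h.py <<'E'
def down(c,yawdeg,z):
    "vertical grasp, board length along yawdeg"
    y=np.radians(yawdeg+90); to((*c,z),(0,0,-1),(np.cos(y),np.sin(y),0))
E
python3 - <<'E'
from h import *
f=grab('wrist','w3.png')
for b in boards(f,amin=800): print(b)
down((.619,.148),17.7,.10)
E
```

```text
(array([445., 222.]), 597.4, 321.0, 103.2, 51.9, 13.7)
(array([315., 203.]), 617.9, 150.0, 101.3, 51.2, 17.5)
(array([371.,  56.]), 436.8, 162.1, 100.5, 51.2, -3.8)
t 19.12 p [0.5792 0.1384 0.2084] w 0.0851 F [ 0.5 -0.6  1.1]
[[-0.281, 0.959, -0.016], [0.959, 0.282, 0.021], [0.025, -0.009, -1.0]] [-0.47  0.38  0.19  1.78 -0.11  1.    1.62]
dp [ 0.0398  0.0096 -0.1084]
rot [-0.021 -0.016  0.023]
```

send_rows(motion=[{"dp": [0.02, 0.006, -0.04], "rot": [-0.02, -0.016, 0.02], "grip": 0.07}, {"dp": [0.02, 0.006, -0.045], "rot": [0, 0, 0], "grip": 0.07}, {"dp": [0, 0, -0.045], "rot": [0, 0, 0], "grip": 0.07}, {"dp": [0, 0, -0.03], "rot": [0, 0, 0], "grip": 0.07}, {"dp": [0, 0, -0.015], "rot": [0, 0, 0], "grip": 0.07}, {"dp": [0, 0, 0], "rot": [0, 0, 0], "grip": 0.07}])

```text
clock: 19.88
tcp_pos: [0.6207, 0.1615, 0.0213]
orientation: [-1.823, -2.551, 0.014]
contact_force: [0.2, -0.5, 0.8]
grip_width: 0.07
```

```bash
python3 - <<'E'
from h import *
down((.618,.150),17.5,.002)
E
```

```text
t 19.88 p [0.6207 0.1615 0.0213] w 0.07 F [ 0.2 -0.5  0.8]
[[-0.324, 0.946, -0.01], [0.946, 0.324, -0.004], [-0.001, -0.011, -1.0]] [-0.46  0.68  0.15  1.78 -0.14  0.7   1.67]
dp [-0.0027 -0.0115 -0.0193]
rot [ 0.004 -0.01  -0.024]
```

send_rows(motion=[{"dp": [-0.002, -0.01, -0.01], "rot": [0, -0.01, -0.024], "grip": 0.07}, {"dp": [0, 0, -0.009], "rot": [0, 0, 0], "grip": 0.07}, {"dp": [0, 0, 0], "rot": [0, 0, 0], "grip": 0.04}, {"dp": [0, 0, 0], "rot": [0, 0, 0], "grip": 0.04}, {"dp": [0, 0, 0], "rot": [0, 0, 0], "grip": 0.04}, {"dp": [0, 0, 0], "rot": [0, 0, 0], "grip": 0.04}])

```text
clock: 20.62
tcp_pos: [0.6215, 0.1517, 0.0051]
orientation: [1.854, 2.527, 0.003]
contact_force: [-0.5, -0.2, -0.8]
grip_width: 0.0474
```

```bash
python3 - <<'E'
from h import *
down((.507,-.299),11,.10)
E
```

```text
t 20.62 p [0.6215 0.1517 0.0051] w 0.0474 F [-0.5 -0.2 -0.8]
[[-0.3, 0.954, 0.007], [0.954, 0.3, -0.002], [-0.004, 0.006, -1.0]] [-0.45  0.7   0.15  1.8  -0.15  0.65  1.66]
dp [-0.1145 -0.4507  0.0949]
rot [ 0.003  0.007 -0.113]
```

send_rows(motion=[{"dp": [0, 0, 0.02], "rot": [0, 0, 0], "grip": 0.04}, {"dp": [0, 0, 0.05], "rot": [0, 0, 0], "grip": 0.04}, {"dp": [0, -0.02, 0.05], "rot": [0, 0, 0], "grip": 0.04}, {"dp": [-0.01, -0.04, 0.02], "rot": [0, 0, -0.02], "grip": 0.04}, {"dp": [-0.01, -0.05, 0], "rot": [0, 0, -0.02], "grip": 0.04}, {"dp": [-0.015, -0.05, 0], "rot": [0, 0, -0.02], "grip": 0.04}, {"dp": [-0.015, -0.05, 0], "rot": [0, 0, -0.02], "grip": 0.04}, {"dp": [-0.015, -0.05, 0], "rot": [0, 0, -0.02], "grip": 0.04}, {"dp": [-0.015, -0.05, 0], "rot": [0, 0, -0.013], "grip": 0.04}, {"dp": [-0.02, -0.05, 0], "rot": [0, 0, 0], "grip": 0.04}, {"dp": [-0.02, -0.045, 0], "rot": [0, 0, 0], "grip": 0.04}, {"dp": [0, 0, 0], "rot": [0, 0, 0], "grip": 0.04}])

```text
clock: 22.12
tcp_pos: [0.4988, -0.2649, 0.168]
orientation: [1.987, 2.403, 0.024]
contact_force: [0.6, 0.2, -1.0]
grip_width: 0.0474
```

```bash
python3 - <<'E'
from h import *
down((.507,-.299),11,.10)
f=grab('wrist','w4.png')
h=cv2.cvtColor(f['img'],cv2.COLOR_RGB2HSV); m=cv2.inRange(h,(4,90,25),(18,255,130))
for c in cv2.findContours(m,0,1)[0]:
    if cv2.contourArea(c)>600:
        a=cv2.approxPolyDP(cv2.convexHull(c),3,True).reshape(-1,2); print('--')
        for q,P in zip(a,plane(f,a,.025)):print(q,(P[:2]*1000).round(0),(plane(f,[q],0)[0,:2]*1000).round(0))
E
```

```text
t 22.12 p [ 0.4988 -0.2649  0.168 ] w 0.0474 F [ 0.6  0.2 -1. ]
[[-0.188, 0.982, 0.028], [0.982, 0.188, -0.003], [-0.008, 0.027, -1.0]] [ 0.13  0.36  0.31  1.92 -0.16  0.85  2.29]
dp [ 0.0082 -0.0341 -0.068 ]
rot [0.003 0.028 0.003]
--
[507 281] [578. -23.] [592.  -1.]
[524 259] [546. -16.] [557.   7.]
[544 264] [548.  10.] [559.  35.]
[559 275] [559.  34.] [571.  62.]
[547 291] [582.  31.] [597.  58.]
--
[  0 200] [ 587. -603.] [ 602. -632.]
[ 48 202] [ 579. -549.] [ 593. -572.]
[ 56 240] [ 626. -545.] [ 644. -569.]
[ 38 250] [ 644. -568.] [ 663. -594.]
[  0 205] [ 594. -604.] [ 609. -633.]
--
[261 135] [ 465. -329.] [ 469. -333.]
[267 131] [ 460. -323.] [ 463. -327.]
[303 131] [ 453. -289.] [ 456. -290.]
[368 160] [ 469. -220.] [ 473. -215.]
[268 159] [ 487. -319.] [ 493. -322.]
--
[  0 100] [ 478. -585.] [ 483. -612.]
[ 33 107] [ 479. -552.] [ 484. -576.]
[ 39 153] [ 525. -552.] [ 534. -576.]
[ 17 157] [ 534. -576.] [ 544. -602.]
--
[20  0] [ 387. -554.] [ 384. -578.]
[47  0] [ 383. -529.] [ 380. -551.]
[ 79 229] [ 606. -517.] [ 622. -538.]
[ 62 243] [ 628. -539.] [ 647. -561.]
--
[17  0] [ 387. -556.] [ 385. -581.]
[23 39] [ 419. -555.] [ 419. -579.]
[14 44] [ 424. -564.] [ 425. -589.]
[ 0 42] [ 425. -577.] [ 425. -603.]
[0 0] [ 390. -572.] [ 387. -598.]
```

View pics/w4.png

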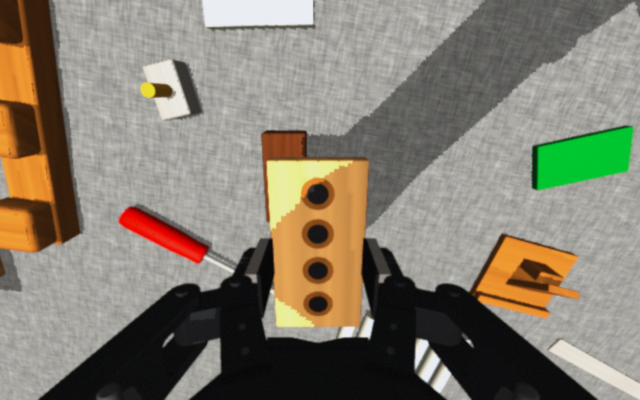

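```bash
cat >> h.py <<'E'
def held(f,ztop,corners):
    P=plane(f,corners,ztop)[:,:2]*1000; r=cv2.minAreaRect(P.astype(np.float32)); print('rect',r)
    c=P.mean(0); a=(P[0]+P[1])/2; b=(P[2]+P[3])/2; print('centre',c.round(1),'yaw',np.degrees(np.arctan2(*(b-a)[::-1])).round(1),'len',np.linalg.norm(b-a).round(1)); return c/1000
E
python3 - <<'E'
from h import *
f=grab('wrist'); o=st()
c=held(f,o['tcp_pos'][2]+.005,[(267,159),(368,160),(363,326),(275,326)]); print((c-o['tcp_pos'][:2]).round(4))
E
```

```text
t 22.23 p [ 0.5013 -0.2605  0.1676] w 0.0475 F [0.3 1.7 0.2]
[[-0.194, 0.981, 0.029], [0.981, 0.194, -0.0], [-0.006, 0.028, -1.0]] [ 0.13  0.36  0.31  1.92 -0.16  0.85  2.28]
rect ((497.7867736816406, -262.1801452636719), (101.59495544433594, 52.76641082763672), 11.41334056854248)
centre [ 498.  -262.3] yaw 11.6 len 101.2
[-0.0033 -0.0018]
```

send_rows(motion=[{"dp": [0.01, -0.034, -0.02], "rot": [0.003, 0.028, 0], "grip": 0.04}, {"dp": [0, 0, -0.03], "rot": [0, 0, 0], "grip": 0.04}, {"dp": [0, 0, -0.03], "rot": [0, 0, 0], "grip": 0.04}, {"dp": [0, 0, -0.02], "rot": [0, 0, 0], "grip": 0.04}, {"dp": [0, 0, 0], "rot": [0, 0, 0], "grip": 0.04}])

```text
clock: 22.85
tcp_pos: [0.5189, -0.2857, 0.0681]
orientation: [1.975, 2.441, 0.015]
contact_force: [-0.6, 0.7, 0.3]
grip_width: 0.0479
```

```bash
python3 - <<'E'
from h import *
down((.5103,-.2975),11.4,.030)
E
```

```text
t 22.85 p [ 0.5189 -0.2857  0.0681] w 0.0479 F [-0.6  0.7  0.3]
[[-0.209, 0.978, 0.007], [0.978, 0.209, 0.006], [0.005, 0.008, -1.0]] [ 0.2   0.55  0.26  1.9  -0.22  0.71  2.38]
dp [-0.0086 -0.0118 -0.0381]
rot [-0.006  0.007 -0.011]
```

send_rows(motion=[{"dp": [-0.008, -0.011, -0.01], "rot": [-0.006, 0.007, -0.01], "grip": 0.04}, {"dp": [0, 0, -0.01], "rot": [0, 0, 0], "grip": 0.04}, {"dp": [0, 0, -0.005], "rot": [0, 0, 0], "grip": 0.04}, {"dp": [0, 0, 0], "rot": [0, 0, 0], "grip": 0.04}])

```text
clock: 23.35
tcp_pos: [0.5127, -0.2967, 0.044]
orientation: [1.984, 2.432, 0.002]
contact_force: [0.7, 0.8, -0.6]
grip_width: 0.0478
```

```bash
python3 - <<'E'
from h import *
down((.5103,-.2975),11.4,.030)
E
```

```text
t 23.35 p [ 0.5127 -0.2967  0.044 ] w 0.0478 F [ 0.7  0.8 -0.6]
[[-0.201, 0.98, 0.003], [0.98, 0.201, -0.001], [-0.001, 0.003, -1.0]] [ 0.22  0.59  0.26  1.91 -0.23  0.67  2.4 ]
dp [-0.0024 -0.0008 -0.014 ]
rot [ 0.001  0.003 -0.003]
```

send_rows(motion=[{"dp": [-0.002, -0.001, -0.007], "rot": [0, 0, 0], "grip": 0.04}, {"dp": [0, 0, -0.006], "rot": [0, 0, 0], "grip": 0.04}, {"dp": [0, 0, 0], "rot": [0, 0, 0], "grip": 0.04}, {"dp": [0, 0, 0], "rot": [0, 0, 0], "grip": 0.04}])

```text
clock: 23.85
tcp_pos: [0.5109, -0.2979, 0.0305]
orientation: [1.984, 2.431, 0.003]
contact_force: [1.2, -0.3, -0.8]
grip_width: 0.0475
```

```bash
python3 - <<'E'
from h import *
down((.5103,-.2975),11.4,.030)
E
```

```text
t 23.85 p [ 0.5109 -0.2979  0.0305] w 0.0475 F [ 1.2 -0.3 -0.8]
[[-0.201, 0.98, 0.004], [0.98, 0.201, -0.001], [-0.002, 0.004, -1.0]] [ 0.23  0.61  0.25  1.92 -0.24  0.64  2.41]
dp [-0.0006  0.0004 -0.0005]
rot [ 0.001  0.004 -0.003]
```

send_rows(motion=[{"dp": [0, 0, -0.001], "rot": [0, 0, 0], "grip": 0.065}, {"dp": [0, 0, 0], "rot": [0, 0, 0], "grip": 0.07}, {"dp": [0, 0, 0], "rot": [0, 0, 0], "grip": 0.07}, {"dp": [0, 0, 0.03], "rot": [0, 0, 0], "grip": 0.07}, {"dp": [0, 0.01, 0.05], "rot": [0, 0, 0], "grip": 0.085}, {"dp": [0, 0.01, 0.05], "rot": [0, 0, 0], "grip": 0.085}, {"dp": [0, 0.0, 0.05], "rot": [0, 0, 0], "grip": 0.085}, {"dp": [0, 0, 0], "rot": [0, 0, 0], "grip": 0.085}])

```text
clock: 24.85
tcp_pos: [0.5105, -0.2771, 0.2154]
orientation: [1.984, 2.43, 0.003]
contact_force: [0.6, -0.7, -0.6]
grip_width: 0.085
```

```bash
python3 - <<'E'
from h import *
st()
f=grab('wrist','w5.png')
for b in boards(f,z=.035,amin=800): print(b)
cv2.imwrite('pics/w5c.png',cv2.resize(f['img'][90:290,230:430],None,fx=3,fy=3,interpolation=cv2.INTER_CUBIC)[:,:,::-1])
down((.437,.162),-3.8,.2)
E
```

```text
t 24.85 p [ 0.5105 -0.2771  0.2154] w 0.085 F [ 0.6 -0.7 -0.6]
[[-0.2, 0.98, 0.005], [0.98, 0.2, -0.001], [-0.002, 0.004, -1.0]] [ 0.12  0.35  0.34  1.83 -0.14  0.99  2.29]
(array([300., 166.]), 508.0, -298.4, 102.0, 51.0, 11.9)
t 24.9 p [ 0.5093 -0.2762  0.2131] w 0.0848 F [ 1.  -0.  -0.7]
[[-0.201, 0.98, 0.001], [0.98, 0.201, 0.001], [0.0, 0.001, -1.0]] [ 0.12  0.35  0.34  1.83 -0.14  0.99  2.29]
dp [-0.0723  0.4382 -0.0131]
rot [-0.     0.001 -0.268]
```

View pics/w5c.png

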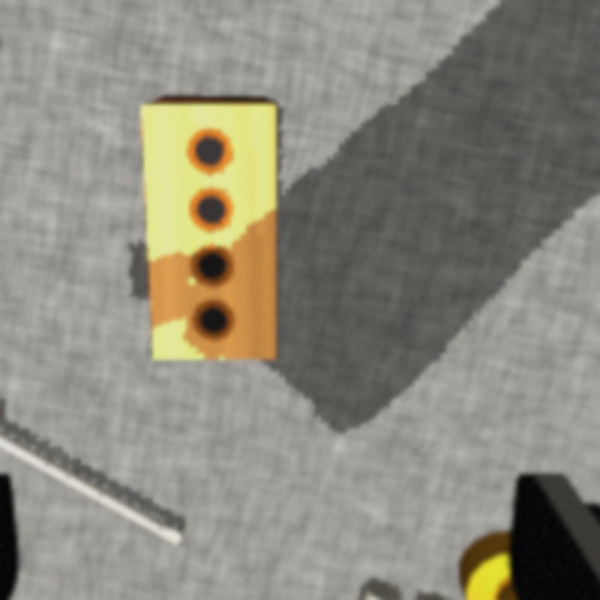

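send_rows(motion=[{"dp": [0.005, 0.05, 0], "rot": [0, 0, 0], "grip": 0.065}, {"dp": [0.005, 0.06, 0], "rot": [0, 0, 0], "grip": 0.065}, {"dp": [0.005, 0.06, 0], "rot": [0, 0, 0], "grip": 0.065}, {"dp": [0.005, 0.06, 0], "rot": [0, 0, 0], "grip": 0.065}, {"dp": [0.005, 0.06, 0], "rot": [0, 0, 0], "grip": 0.065}, {"dp": [0.01, 0.06, 0], "rot": [0, 0, 0], "grip": 0.065}, {"dp": [0.01, 0.06, 0], "rot": [0, 0, 0], "grip": 0.065}, {"dp": [0.01, 0.06, 0], "rot": [0, 0, 0], "grip": 0.065}, {"dp": [0.01, 0.06, 0], "rot": [0.03, -0.1, 0], "grip": 0.065}, {"dp": [0.01, 0.05, -0.03], "rot": [0.03, -0.1, 0.02], "grip": 0.065}, {"dp": [0, 0.01, -0.04], "rot": [0.01, -0.09, 0.02], "grip": 0.065}, {"dp": [0, 0, -0.03], "rot": [0, 0, 0], "grip": 0.065}, {"dp": [0, 0, 0], "rot": [0, 0, 0], "grip": 0.065}])

```text
clock: 26.52
tcp_pos: [0.5702, 0.3312, 0.0909]
orientation: [1.821, 2.33, 0.337]
contact_force: [0.0, 0.2, 0.3]
grip_width: 0.0651
```

```bash
cat >> h.py <<'E'
def pick(c,yaw,z,tilt=17,off=.02):
    y=np.radians(yaw); a=np.array([np.cos(y),np.sin(y),0]); t=np.radians(tilt)
    to((c[0]-off*a[0],c[1]-off*a[1],z),a*np.sin(t)-Z*np.cos(t),(-a[1],a[0],0))
def seat(z,front=0.,pitch=132.5,al=.070,thk=.0027):
    p=np.radians(pitch); u=-.5*F+.866*Z; nf=.866*F+.5*Z
    g=np.array((.590,.010,.010))+al*u+thk*nf+front*F; g[2]+=z
    to(g,F*np.cos(p)-Z*np.sin(p),Lt)
E
python3 - <<'E'
from h import *
f=grab('wrist')
for b in boards(f,amin=800): print(b)
pick((.599,.3205),13.7,.003)
E
```

```text
(array([ 25., 377.]), 1021.6, -23.1, 202.9, 73.5, -31.1)
(array([296., 194.]), 596.3, 321.2, 103.5, 51.0, 13.5)
t 26.57 p [0.571  0.3317 0.0924] w 0.0649 F [ 0.2 -0.5  0.2]
[[-0.243, 0.932, 0.268], [0.97, 0.23, 0.077], [0.01, 0.279, -0.96]] [-0.79  0.5   0.15  1.94  0.08  0.45  1.08]
dp [ 0.0085 -0.0159 -0.0894]
rot [-0.006 -0.016 -0.006]
```

send_rows(motion=[{"dp": [0.004, -0.008, -0.02], "rot": [0, -0.016, -0.006], "grip": 0.065}, {"dp": [0.004, -0.007, -0.025], "rot": [0, 0, 0], "grip": 0.065}, {"dp": [0, 0, -0.02], "rot": [0, 0, 0], "grip": 0.065}, {"dp": [0, 0, -0.01], "rot": [0, 0, 0], "grip": 0.065}, {"dp": [0, 0, 0], "rot": [0, 0, 0], "grip": 0.065}])

```text
clock: 27.2
tcp_pos: [0.5855, 0.316, 0.0224]
orientation: [1.822, 2.303, 0.366]
contact_force: [-0.4, 0.6, -0.3]
grip_width: 0.0649
```

```bash
python3 - <<'E'
from h import *
pick((.599,.3205),13.7,.003)
E
```

```text
t 27.2 p [0.5855 0.316  0.0224] w 0.0649 F [-0.4  0.6 -0.3]
[[-0.232, 0.928, 0.292], [0.973, 0.218, 0.079], [0.01, 0.303, -0.953]] [-0.77  0.62  0.16  1.97  0.08  0.28  1.08]
dp [-0.006  -0.0002 -0.0194]
rot [-0.012  0.008  0.005]
```

send_rows(motion=[{"dp": [-0.004, 0, -0.008], "rot": [0, 0.008, 0.005], "grip": 0.065}, {"dp": [-0.002, 0, -0.007], "rot": [0, 0, 0], "grip": 0.065}, {"dp": [0, 0, -0.003], "rot": [0, 0, 0], "grip": 0.065}, {"dp": [0, 0, 0], "rot": [0, 0, 0], "grip": 0.04}, {"dp": [0, 0, 0], "rot": [0, 0, 0], "grip": 0.04}, {"dp": [0, 0, 0], "rot": [0, 0, 0], "grip": 0.04}, {"dp": [0, 0, 0], "rot": [0, 0, 0], "grip": 0.04}])

```text
clock: 28.08
tcp_pos: [0.5805, 0.317, 0.0064]
orientation: [1.82, 2.312, 0.365]
contact_force: [0.2, 0.6, 0.4]
grip_width: 0.0463
```

send_rows(motion=[{"dp": [0, 0, 0.02], "rot": [0, 0, 0], "grip": 0.04}, {"dp": [0, 0, 0.04], "rot": [0, 0, 0], "grip": 0.04}, {"dp": [0, 0, 0.04], "rot": [0, 0, 0], "grip": 0.04}, {"dp": [0, -0.02, 0.03], "rot": [0, 0, -0.04], "grip": 0.04}, {"dp": [0, -0.04, 0.03], "rot": [0, 0, -0.05], "grip": 0.04}, {"dp": [0, -0.04, 0], "rot": [0, 0, -0.05], "grip": 0.04}, {"dp": [0, -0.04, 0], "rot": [0, 0, -0.05], "grip": 0.04}, {"dp": [0, -0.04, 0], "rot": [0, 0, -0.05], "grip": 0.04}, {"dp": [0, -0.04, 0], "rot": [0, 0, -0.05], "grip": 0.04}, {"dp": [0, 0, 0], "rot": [0, 0, 0], "grip": 0.04}])

```text
clock: 29.32
tcp_pos: [0.5783, 0.0907, 0.1712]
orientation: [2.122, 1.997, 0.321]
contact_force: [-0.1, -0.1, -0.7]
grip_width: 0.0469
```

```bash
python3 - <<'E'
from h import *
seat(.07,.01,pitch=133)
E
```

```text
t 29.32 p [0.5783 0.0907 0.1712] w 0.0469 F [-0.1 -0.1 -0.7]
[[0.059, 0.953, 0.299], [0.998, -0.06, -0.003], [0.015, 0.298, -0.954]] [-0.54  0.27  0.26  2.08  0.04  0.51  1.18]
dp [-0.0109 -0.0791 -0.0292]
rot [ 0.055  1.052 -0.004]
```

send_rows(motion=[{"dp": [0, -0.01, 0], "rot": [0.006, 0.117, 0], "grip": 0.04}, {"dp": [0, -0.01, 0], "rot": [0.006, 0.117, 0], "grip": 0.04}, {"dp": [0, -0.01, 0], "rot": [0.006, 0.117, 0], "grip": 0.04}, {"dp": [0, -0.01, 0], "rot": [0.006, 0.117, 0], "grip": 0.04}, {"dp": [0, -0.01, 0], "rot": [0.006, 0.117, 0], "grip": 0.04}, {"dp": [0, -0.01, 0], "rot": [0.006, 0.117, 0], "grip": 0.04}, {"dp": [-0.005, -0.01, 0], "rot": [0.006, 0.117, 0], "grip": 0.04}, {"dp": [-0.005, 0, 0], "rot": [0.006, 0.117, 0], "grip": 0.04}, {"dp": [0, 0, 0], "rot": [0.006, 0.117, 0], "grip": 0.04}, {"dp": [0, 0, 0], "rot": [0, 0, 0], "grip": 0.04}])

```text
clock: 30.58
tcp_pos: [0.5687, 0.0297, 0.1685]
orientation: [-1.794, -1.705, 0.688]
contact_force: [-0.4, 0.3, -0.6]
grip_width: 0.0468
```

```bash
python3 - <<'E'
from h import *
seat(.025,.01,pitch=133,al=.0688,thk=.0064)
E
```

```text
t 30.57 p [0.5687 0.0297 0.1685] w 0.0468 F [-0.4  0.3 -0.6]
[[0.058, 0.708, -0.704], [0.998, -0.03, 0.052], [0.015, -0.706, -0.708]] [-0.21  0.83  0.19  1.32 -0.21  1.78  1.55]
dp [ 0.0025 -0.0184 -0.0707]
rot [-0.017 -0.032 -0.015]
```

send_rows(motion=[{"dp": [0.002, -0.009, -0.01], "rot": [-0.017, -0.032, -0.015], "grip": 0.04}, {"dp": [0, -0.009, -0.02], "rot": [0, 0, 0], "grip": 0.04}, {"dp": [0, 0, -0.02], "rot": [0, 0, 0], "grip": 0.04}, {"dp": [0, 0, -0.018], "rot": [0, 0, 0], "grip": 0.04}, {"dp": [0, 0, 0], "rot": [0, 0, 0], "grip": 0.04}])

```text
clock: 31.2
tcp_pos: [0.5707, 0.014, 0.0966]
orientation: [-1.837, -1.717, 0.667]
contact_force: [0.5, 0.5, -0.7]
grip_width: 0.0468
```

```bash
python3 - <<'E'
from h import *
seat(.0,.002,pitch=133,al=.0688,thk=.0064)
E
```

```text
t 31.2 p [0.5707 0.014  0.0966] w 0.0468 F [ 0.5  0.5 -0.7]
[[0.068, 0.734, -0.675], [0.998, -0.048, 0.049], [0.003, -0.677, -0.736]] [-0.19  0.89  0.2   1.37 -0.21  1.64  1.56]
dp [-0.0075 -0.002  -0.0238]
rot [-0.003  0.007 -0.004]
```

Descend to contact, release and retreat, as before.

send_rows(motion=[{"dp": [-0.001, -0.002, -0.01], "rot": [0, 0, 0], "grip": 0.04}, {"dp": [-0.002, 0, -0.008], "rot": [0, 0, 0], "grip": 0.04}, {"dp": [-0.002, 0, -0.004], "rot": [0, 0, 0], "grip": 0.04}, {"dp": [-0.002, 0, -0.002], "rot": [0, 0, 0], "grip": 0.04}, {"dp": [-0.001, 0, -0.001], "rot": [0, 0, 0], "grip": 0.04}, {"dp": [0, 0, 0], "rot": [0, 0, 0], "grip": 0.04}])

```text
clock: 31.95
tcp_pos: [0.5648, 0.0122, 0.0724]
orientation: [-1.84, -1.722, 0.661]
contact_force: [1.1, -0.4, -0.9]
grip_width: 0.0465
```

```bash
python3 - <<'E'
from h import *
seat(.0,.0,pitch=133,al=.0688,thk=.0064);print(get_obs()['moment'].round(2))
E
```

```text
t 31.95 p [0.5648 0.0122 0.0724] w 0.0465 F [ 1.1 -0.4 -0.9]
[[0.068, 0.738, -0.671], [0.998, -0.048, 0.049], [0.004, -0.673, -0.74]] [-0.19  0.91  0.19  1.39 -0.21  1.59  1.57]
dp [-0.0036 -0.0001  0.0004]
rot [-0.003  0.013 -0.004]
[-0.08 -0.91 -0.05]
```

send_rows(motion=[{"dp": [-0.003, 0, -0.001], "rot": [0, 0, 0], "grip": 0.04}, {"dp": [0, 0, 0], "rot": [0, 0, 0], "grip": 0.07}, {"dp": [0, 0, 0], "rot": [0, 0, 0], "grip": 0.07}, {"dp": [0, 0, 0], "rot": [0, 0, 0], "grip": 0.07}, {"dp": [0.02, -0.0015, 0.022], "rot": [0, 0, 0], "grip": 0.07}, {"dp": [0.025, -0.002, 0.03], "rot": [0, 0, 0], "grip": 0.07}, {"dp": [0.03, -0.002, 0.035], "rot": [0, 0, 0], "grip": 0.07}, {"dp": [0.015, 0.02, 0.04], "rot": [0, 0, 0], "grip": 0.05}, {"dp": [-0.01, 0.05, 0.03], "rot": [0, -0.1, 0], "grip": 0.045}, {"dp": [-0.01, 0.05, 0], "rot": [0, -0.1, 0], "grip": 0.045}, {"dp": [0, 0, 0], "rot": [0, 0, 0], "grip": 0.045}])

```text
clock: 33.33
tcp_pos: [0.6284, 0.1295, 0.2271]
orientation: [-1.965, -1.842, 0.488]
contact_force: [-0.2, -0.7, -0.6]
grip_width: 0.0448
```

```bash
python3 - <<'E'
from h import *
easel(back=.07)
a=grab('scene')['img'][180:270,280:370];b=grab('side')['img'][140:230,290:380]
cv2.imwrite('pics/y3.png',cv2.resize(np.hstack([a,b]),None,fx=4.4,fy=4.4,interpolation=cv2.INTER_CUBIC)[:,:,::-1])
E
```

```text
t 33.33 p [0.6284 0.1295 0.2271] w 0.0448 F [-0.2 -0.7 -0.6]
[[0.07, 0.857, -0.51], [0.997, -0.05, 0.052], [0.019, -0.513, -0.858]] [-0.22  0.74  0.01  1.23 -0.17  1.69  1.31]
dp [-0.0737 -0.0409 -0.1329]
rot [-0.979  0.218  1.236]
```

View pics/y3.png

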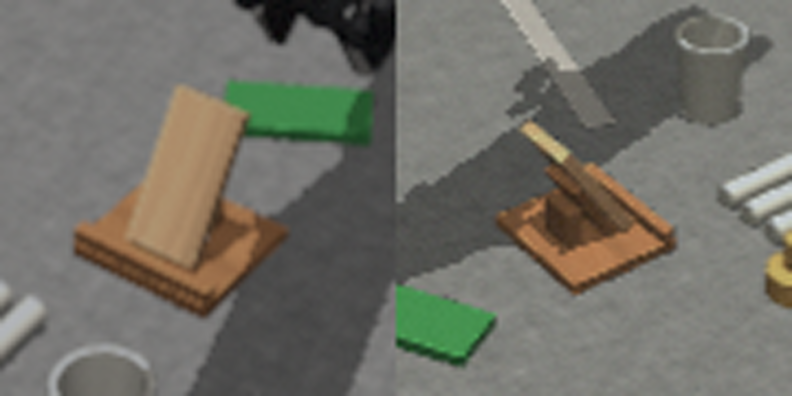

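send_rows(motion=[{"dp": [-0.008, 0, 0], "rot": [-0.098, 0.022, 0.124], "grip": 0.045}, {"dp": [-0.008, 0, 0], "rot": [-0.098, 0.022, 0.124], "grip": 0.045}, {"dp": [-0.008, 0, -0.01], "rot": [-0.098, 0.022, 0.124], "grip": 0.045}, {"dp": [-0.008, 0, -0.01], "rot": [-0.098, 0.022, 0.124], "grip": 0.045}, {"dp": [-0.008, 0, -0.01], "rot": [-0.098, 0.022, 0.124], "grip": 0.045}, {"dp": [-0.008, 0, -0.01], "rot": [-0.098, 0.022, 0.124], "grip": 0.045}, {"dp": [-0.008, 0, -0.01], "rot": [-0.098, 0.022, 0.124], "grip": 0.045}, {"dp": [-0.008, 0, -0.01], "rot": [-0.098, 0.022, 0.124], "grip": 0.045}, {"dp": [0, 0, -0.01], "rot": [-0.098, 0.022, 0.124], "grip": 0.045}, {"dp": [0, 0, -0.01], "rot": [-0.098, 0.022, 0.124], "grip": 0.045}, {"dp": [0, 0, -0.01], "rot": [0, 0, 0], "grip": 0.045}, {"dp": [0, 0, 0], "rot": [0, 0, 0], "grip": 0.045}])

```text
clock: 34.92
tcp_pos: [0.5716, 0.098, 0.1267]
orientation: [0.531, 2.042, -1.686]
contact_force: [0.2, 1.2, -0.4]
grip_width: 0.0449
```

```bash
python3 - <<'E'
from h import *
easel(back=.07);easel()
E
```

```text
t 34.92 p [0.5716 0.098  0.1267] w 0.0449 F [ 0.2  1.2 -0.4]
[[-0.831, 0.55, 0.089], [0.016, 0.184, -0.983], [-0.557, -0.815, -0.162]] [-0.79  0.98  0.07  1.65  0.88  1.69  1.4 ]
dp [-0.0168 -0.0094 -0.0324]
rot [ 0.056  0.021 -0.016]
t 34.92 p [0.5716 0.098  0.1267] w 0.0449 F [ 0.2  1.2 -0.4]
[[-0.831, 0.55, 0.089], [0.016, 0.184, -0.983], [-0.557, -0.815, -0.162]] [-0.79  0.98  0.07  1.65  0.88  1.69  1.4 ]
dp [-0.012  -0.0775 -0.0477]
rot [ 0.056  0.021 -0.016]
```

send_rows(motion=[{"dp": [-0.008, 0, -0.015], "rot": [0.056, 0.021, -0.016], "grip": 0.045}, {"dp": [-0.006, -0.005, -0.012], "rot": [0, 0, 0], "grip": 0.045}, {"dp": [-0.002, -0.005, -0.006], "rot": [0, 0, 0], "grip": 0.045}, {"dp": [0, 0, 0], "rot": [0, 0, 0], "grip": 0.045}, {"dp": [0.001, -0.02, -0.004], "rot": [0, 0, 0], "grip": 0.045}, {"dp": [0.001, -0.02, -0.004], "rot": [0, 0, 0], "grip": 0.045}, {"dp": [0, 0, 0], "rot": [0, 0, 0], "grip": 0.045}])

```text
clock: 35.8
tcp_pos: [0.5593, 0.0408, 0.0861]
orientation: [0.572, 2.113, -1.65]
contact_force: [-0.3, 0.7, 0.5]
grip_width: 0.0449
```

```bash
python3 - <<'E'
from h import *
easel()
E
```

```text
t 35.8 p [0.5593 0.0408 0.0861] w 0.0449 F [-0.3  0.7  0.5]
[[-0.837, 0.544, 0.059], [0.074, 0.22, -0.973], [-0.542, -0.81, -0.225]] [-0.73  0.98  0.06  1.74  0.88  1.57  1.35]
dp [ 0.0003 -0.0204 -0.0071]
rot [-0.007  0.006  0.011]
```

send_rows(motion=[{"dp": [0, -0.01, -0.003], "rot": [0, 0, 0], "grip": 0.045}, {"dp": [0, -0.01, -0.003], "rot": [0, 0, 0], "grip": 0.045}, {"dp": [0, 0, 0], "rot": [0, 0, 0], "grip": 0.0}, {"dp": [0, 0, 0], "rot": [0, 0, 0], "grip": 0.0}, {"dp": [0, 0, 0], "rot": [0, 0, 0], "grip": 0.0}, {"dp": [0, 0, 0], "rot": [0, 0, 0], "grip": 0.0}, {"dp": [0, 0, 0], "rot": [0, 0, 0], "grip": 0.0}, {"dp": [0, 0, 0.02], "rot": [0, 0, 0], "grip": 0.0}, {"dp": [0, 0, 0.03], "rot": [0, 0, 0], "grip": 0.0}, {"dp": [0, 0, 0.04], "rot": [0, 0, 0], "grip": 0.0}, {"dp": [0, 0, 0], "rot": [0, 0, 0], "grip": 0.0}])

```text
clock: 37.17
tcp_pos: [0.5597, 0.0213, 0.1754]
orientation: [0.571, 2.114, -1.646]
contact_force: [-0.1, -0.4, -0.4]
grip_width: 0.0087
```

```bash
python3 - <<'E'
from h import *
lay((.635,.135),z=.09,roll=80,side=12)
E
```

```text
t 37.17 p [0.5597 0.0213 0.1754] w 0.0087 F [-0.1 -0.4 -0.4]
[[-0.837, 0.544, 0.062], [0.074, 0.223, -0.972], [-0.543, -0.809, -0.227]] [-0.72  0.82  0.08  1.8   0.91  1.61  1.44]
dp [ 0.0753  0.1137 -0.0854]
rot [0.273 1.395 0.162]
```

send_rows(motion=[{"dp": [0.01, 0.014, 0], "rot": [0.03, 0.155, 0.018], "grip": 0.0}, {"dp": [0.01, 0.014, 0], "rot": [0.03, 0.155, 0.018], "grip": 0.0}, {"dp": [0.01, 0.014, 0], "rot": [0.03, 0.155, 0.018], "grip": 0.0}, {"dp": [0.01, 0.014, 0], "rot": [0.03, 0.155, 0.018], "grip": 0.0}, {"dp": [0.01, 0.014, 0], "rot": [0.03, 0.155, 0.018], "grip": 0.0}, {"dp": [0.01, 0.014, 0], "rot": [0.03, 0.155, 0.018], "grip": 0.0}, {"dp": [0.01, 0.014, -0.02], "rot": [0.03, 0.155, 0.018], "grip": 0.0}, {"dp": [0.01, 0.014, -0.02], "rot": [0.03, 0.155, 0.018], "grip": 0.0}, {"dp": [0.0, 0.0, -0.02], "rot": [0.03, 0.155, 0.018], "grip": 0.0}, {"dp": [0.0, 0.0, -0.015], "rot": [0, 0, 0], "grip": 0.0}, {"dp": [0, 0, 0], "rot": [0, 0, 0], "grip": 0.0}])

```text
clock: 38.55
tcp_pos: [0.6275, 0.131, 0.0923]
orientation: [0.699, -2.063, 1.203]
contact_force: [0.6, 0.2, -0.4]
grip_width: 0.0086
```

```bash
python3 - <<'E'
from h import *
lay((.635,.135),z=.061,roll=80,side=12)
E
```

```text
t 38.55 p [0.6275 0.131  0.0923] w 0.0086 F [ 0.6  0.2 -0.4]
[[-0.652, -0.712, -0.26], [-0.124, 0.439, -0.89], [0.748, -0.548, -0.375]] [-0.53  1.09 -0.14  1.22  0.73  1.9   2.95]
dp [ 0.0075  0.004  -0.0313]
rot [-0.015 -0.027 -0.011]
```

send_rows(motion=[{"dp": [0.005, 0.003, -0.01], "rot": [0, -0.05, 0], "grip": 0.0}, {"dp": [0, 0, -0.01], "rot": [0, 0, 0], "grip": 0.0}, {"dp": [0, 0, -0.004], "rot": [0, 0, 0], "grip": 0.0}, {"dp": [0, 0, 0], "rot": [0, 0, 0], "grip": 0.0}])

```text
clock: 39.05
tcp_pos: [0.6336, 0.1351, 0.0709]
orientation: [0.676, -2.108, 1.235]
contact_force: [1.0, -0.2, -0.8]
grip_width: 0.0088
```

send_rows(motion=[{"dp": [0, 0, -0.004], "rot": [0, 0, 0], "grip": 0.0}, {"dp": [0, 0, -0.003], "rot": [0, 0, 0], "grip": 0.0}, {"dp": [0, 0, 0], "rot": [0, 0, 0], "grip": 0.0}])

```text
clock: 39.42
tcp_pos: [0.6339, 0.1351, 0.0641]
orientation: [0.675, -2.108, 1.235]
contact_force: [-0.7, 0.9, -0.4]
grip_width: 0.009
```

Down 4 mm more, release, retreat, and roll back toward tool-down.

send_rows(motion=[{"dp": [0, 0, -0.004], "rot": [0, 0, 0], "grip": 0.0}, {"dp": [0, 0, 0], "rot": [0, 0, 0], "grip": 0.03}, {"dp": [0, 0, 0], "rot": [0, 0, 0], "grip": 0.03}, {"dp": [0.008, 0.04, 0.016], "rot": [0, 0, 0], "grip": 0.03}, {"dp": [0.008, 0.045, 0.02], "rot": [0, 0, 0], "grip": 0.03}, {"dp": [0, 0.02, 0.05], "rot": [0, -0.1, 0], "grip": 0.06}, {"dp": [0, 0, 0.05], "rot": [0, -0.18, 0], "grip": 0.085}, {"dp": [0, 0, 0.05], "rot": [0, -0.18, 0], "grip": 0.085}, {"dp": [0, 0, 0.01], "rot": [0, -0.18, 0], "grip": 0.085}, {"dp": [0, 0, 0.01], "rot": [0, -0.18, 0], "grip": 0.085}, {"dp": [0, 0, 0], "rot": [0, -0.18, 0], "grip": 0.085}, {"dp": [0, -0.02, 0], "rot": [0.1, -0.1, -0.1], "grip": 0.085}, {"dp": [0, -0.02, 0], "rot": [0.1, 0, -0.14], "grip": 0.085}, {"dp": [-0.01, -0.02, 0], "rot": [0.1, 0, -0.14], "grip": 0.085}])

```text
clock: 41.18
tcp_pos: [0.6223, 0.1789, 0.2608]
orientation: [0.652, 2.643, -1.242]
contact_force: [0.2, -1.0, -0.6]
grip_width: 0.085
```

```bash
python3 - <<'E'
from h import *
for n in('scene','side'):
    for b in boards(grab(n)): print(b)
down((.58,.148),17.5,.21)
E
```

```text
(array([365., 263.]), 617.5, 164.5, 108.2, 50.5, 20.7)
(array([262., 226.]), 635.9, -146.0, 68.1, 42.8, 58.1)
(array([392., 224.]), 442.7, 164.0, 108.7, 51.6, -4.1)
(array([246., 181.]), 487.2, -318.8, 114.5, 54.2, 11.1)
(array([389., 248.]), 526.7, -285.8, 104.8, 54.5, 10.8)
(array([538., 311.]), 680.8, -663.9, 667.1, 96.3, 5.6)
(array([269., 189.]), 435.6, 153.3, 102.2, 62.1, -4.4)
(array([311., 168.]), 609.7, 152.3, 109.9, 54.8, 21.9)
t 41.27 p [0.6247 0.1728 0.2644] w 0.0851 F [ 0.8 -1.4  1.1]
[[-0.89, 0.453, -0.05], [0.327, 0.558, -0.763], [-0.318, -0.696, -0.644]] [-0.83  0.72  0.27  1.38  0.49  1.63  1.97]
dp [-0.0447 -0.0248 -0.0544]
rot [ 0.802 -0.389 -0.721]
```

send_rows(motion=[{"dp": [-0.006, -0.004, -0.006], "rot": [0.115, -0.056, -0.103], "grip": 0.085}, {"dp": [-0.006, -0.004, -0.006], "rot": [0.115, -0.056, -0.103], "grip": 0.085}, {"dp": [-0.006, -0.004, -0.006], "rot": [0.115, -0.056, -0.103], "grip": 0.085}, {"dp": [-0.006, -0.004, -0.006], "rot": [0.115, -0.056, -0.103], "grip": 0.085}, {"dp": [-0.006, -0.004, -0.006], "rot": [0.115, -0.056, -0.103], "grip": 0.085}, {"dp": [-0.006, 0, -0.006], "rot": [0.115, -0.056, -0.1], "grip": 0.085}, {"dp": [0, 0, -0.006], "rot": [0.112, -0.053, -0.09], "grip": 0.085}, {"dp": [0, 0, 0], "rot": [0, 0, 0], "grip": 0.085}])

```text
clock: 42.28
tcp_pos: [0.5848, 0.1568, 0.2175]
orientation: [1.841, 2.54, 0.027]
contact_force: [0.2, 0.4, -0.1]
grip_width: 0.0852
```

```bash
python3 - <<'E'
from h import *
f=grab('wrist','w6.png'); B=boards(f,amin=800)
for b in B: print(b)
b=[b for b in B if b[1]>550][0]
down((b[1]/1000,b[2]/1000),b[5],.002)
E
```

```text
(array([ 19., 368.]), 1082.7, -196.1, 150.9, 90.7, -3.3)
(array([312., 186.]), 612.4, 160.9, 102.1, 51.6, 20.8)
(array([363.,  43.]), 437.0, 162.0, 101.0, 51.5, -4.0)
t 42.33 p [0.5851 0.1589 0.2176] w 0.085 F [-0.2  0.3  0.4]
[[-0.315, 0.949, 0.014], [0.949, 0.315, 0.011], [0.006, 0.017, -1.0]] [-0.55  0.37  0.24  1.77 -0.11  1.    1.63]
dp [ 0.4976 -0.355  -0.2156]
rot [-0.009  0.016 -0.378]
```

send_rows(motion=[{"dp": [0.014, 0.001, -0.04], "rot": [-0.01, 0.016, 0.04], "grip": 0.07}, {"dp": [0.014, 0.0, -0.045], "rot": [0, 0, 0], "grip": 0.07}, {"dp": [0, 0, -0.045], "rot": [0, 0, 0], "grip": 0.07}, {"dp": [0, 0, -0.035], "rot": [0, 0, 0], "grip": 0.07}, {"dp": [0, 0, -0.02], "rot": [0, 0, 0], "grip": 0.07}, {"dp": [0, 0, 0], "rot": [0, 0, 0], "grip": 0.07}])

```text
clock: 43.08
tcp_pos: [0.6147, 0.1742, 0.0264]
orientation: [-1.739, -2.612, 0.01]
contact_force: [0.1, -0.4, 0.0]
grip_width: 0.0701
```

```bash
python3 - <<'E'
from h import *
down((.613,.161),20.8,.003)
E
```

```text
t 43.08 p [0.6147 0.1742 0.0264] w 0.0701 F [ 0.1 -0.4  0. ]
[[-0.386, 0.923, -0.006], [0.923, 0.386, -0.003], [-0.001, -0.007, -1.0]] [-0.5   0.67  0.18  1.79 -0.17  0.71  1.73]
dp [-0.0017 -0.0132 -0.0234]
rot [ 0.003 -0.006 -0.033]
```

send_rows(motion=[{"dp": [-0.002, -0.012, -0.005], "rot": [0, -0.006, -0.033], "grip": 0.07}, {"dp": [0, -0.001, -0.01], "rot": [0, 0, 0], "grip": 0.07}, {"dp": [0, 0, -0.008], "rot": [0, 0, 0], "grip": 0.07}, {"dp": [0, 0, 0], "rot": [0, 0, 0], "grip": 0.04}, {"dp": [0, 0, 0], "rot": [0, 0, 0], "grip": 0.04}, {"dp": [0, 0, 0], "rot": [0, 0, 0], "grip": 0.04}, {"dp": [0, 0, 0], "rot": [0, 0, 0], "grip": 0.04}])

```text
clock: 43.95
tcp_pos: [0.6158, 0.1615, 0.0071]
orientation: [1.782, 2.58, 0.005]
contact_force: [-0.2, 0.2, -0.2]
grip_width: 0.0462
```

send_rows(motion=[{"dp": [0, 0, 0.02], "rot": [0, 0, 0], "grip": 0.04}, {"dp": [0, 0, 0.05], "rot": [0, 0, 0], "grip": 0.04}, {"dp": [0, -0.02, 0.05], "rot": [0, 0, -0.02], "grip": 0.04}, {"dp": [-0.01, -0.04, 0.02], "rot": [0, 0, -0.02], "grip": 0.04}, {"dp": [-0.01, -0.05, 0], "rot": [0, 0, -0.02], "grip": 0.04}, {"dp": [-0.012, -0.05, 0], "rot": [0, 0, -0.02], "grip": 0.04}, {"dp": [-0.012, -0.05, 0], "rot": [0, 0, -0.02], "grip": 0.04}, {"dp": [-0.015, -0.05, 0], "rot": [0, 0, -0.02], "grip": 0.04}, {"dp": [-0.015, -0.05, 0], "rot": [0, 0, -0.02], "grip": 0.04}, {"dp": [-0.015, -0.05, 0], "rot": [0, 0, -0.02], "grip": 0.04}, {"dp": [-0.015, -0.05, 0], "rot": [0, 0, 0], "grip": 0.04}, {"dp": [0, 0, 0], "rot": [0, 0, 0], "grip": 0.04}])

```text
clock: 45.45
tcp_pos: [0.5096, -0.2603, 0.1693]
orientation: [1.977, 2.413, 0.025]
contact_force: [0.8, 0.2, -0.1]
grip_width: 0.0458
```

```bash
python3 - <<'E'
from h import *
down((.507,-.2985),11.4,.04)
f=grab('wrist','w7.png'); o=get_obs(); zt=o['tcp_pos'][2]+.005
m=pale(f['img'])|cv2.inRange(cv2.cvtColor(f['img'],cv2.COLOR_RGB2HSV),(10,100,120),(20,200,255))
for z in(zt,.035):
  for c in cv2.findContours(m,0,1)[0]:
    if cv2.contourArea(c)>1500:
        r=cv2.minAreaRect((plane(f,c.reshape(-1,2),z)[:,:2]*1000).astype(np.float32)); print(z.__round__(3),c.reshape(-1,2).mean(0).round(),r)
E
```

```text
t 45.45 p [ 0.5096 -0.2603  0.1693] w 0.0458 F [ 0.8  0.2 -0.1]
[[-0.196, 0.98, 0.027], [0.981, 0.196, -0.001], [-0.007, 0.026, -1.0]] [ 0.08  0.38  0.36  1.91 -0.19  0.86  2.31]
dp [-0.0026 -0.0382 -0.1293]
rot [0.001 0.027 0.001]
0.174 [310. 222.] ((499.01666259765625, -264.7900390625), (119.11128234863281, 55.015525817871094), 11.9641695022583)
0.035 [310. 222.] ((570.615234375, -254.000732421875), (241.4794464111328, 111.53533172607422), 11.964174270629883)
```

View pics/w7.png

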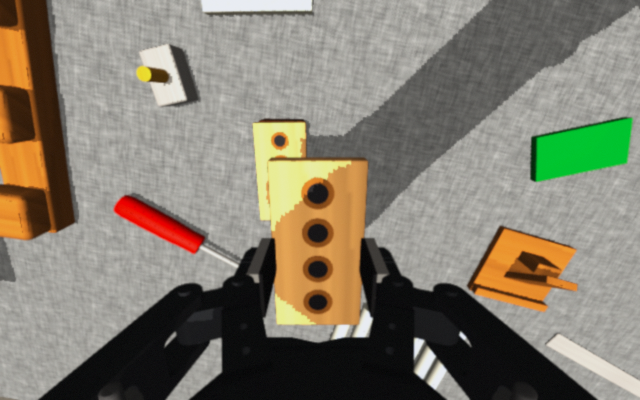

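send_rows(motion=[{"dp": [0.001, -0.03, -0.02], "rot": [0.001, 0.027, 0], "grip": 0.04}, {"dp": [0, -0.007, -0.03], "rot": [0, 0, 0], "grip": 0.04}, {"dp": [0, 0, -0.03], "rot": [0, 0, 0], "grip": 0.04}, {"dp": [0, 0, -0.015], "rot": [0, 0, 0], "grip": 0.04}, {"dp": [0, 0, 0], "rot": [0, 0, 0], "grip": 0.04}])

```text
clock: 46.12
tcp_pos: [0.5178, -0.2885, 0.0761]
orientation: [1.973, 2.441, 0.013]
contact_force: [-0.0, -0.2, -0.5]
grip_width: 0.0462
```

```bash
python3 - <<'E'
from h import *
f=grab('wrist'); o=get_obs()
down((.5105,-.2977),11.6,.042)
E
```

```text
t 46.17 p [ 0.5183 -0.2887  0.0768] w 0.0461 F [ 0.3 -1.  -0.1]
[[-0.21, 0.978, 0.009], [0.978, 0.21, 0.004], [0.002, 0.009, -1.0]] [ 0.17  0.55  0.32  1.9  -0.26  0.73  2.42]
dp [-0.0078 -0.009  -0.0348]
rot [-0.004  0.009 -0.009]
```

send_rows(motion=[{"dp": [-0.007, -0.008, -0.01], "rot": [-0.004, 0.009, -0.009], "grip": 0.04}, {"dp": [0, 0, -0.01], "rot": [0, 0, 0], "grip": 0.04}, {"dp": [0, 0, -0.004], "rot": [0, 0, 0], "grip": 0.04}, {"dp": [0, 0, 0], "rot": [0, 0, 0], "grip": 0.04}])

```text
clock: 46.68
tcp_pos: [0.5123, -0.2977, 0.0536]
orientation: [1.984, 2.431, 0.0]
contact_force: [-0.2, -0.2, -0.5]
grip_width: 0.046
```

```bash
python3 - <<'E'
from h import *
down((.5105,-.2977),11.6,.042)
E
```

```text
t 46.67 p [ 0.5123 -0.2977  0.0536] w 0.046 F [-0.2 -0.2 -0.5]
[[-0.201, 0.98, 0.003], [0.98, 0.201, -0.002], [-0.003, 0.002, -1.0]] [ 0.19  0.58  0.31  1.91 -0.27  0.69  2.43]
dp [-0.0018 -0.     -0.0116]
rot [0.002 0.003 0.001]
```

send_rows(motion=[{"dp": [-0.002, 0, -0.006], "rot": [0, 0, 0], "grip": 0.04}, {"dp": [0, 0, -0.005], "rot": [0, 0, 0], "grip": 0.04}, {"dp": [0, 0, -0.001], "rot": [0, 0, 0], "grip": 0.04}, {"dp": [0, 0, 0], "rot": [0, 0, 0], "grip": 0.065}, {"dp": [0, 0, 0], "rot": [0, 0, 0], "grip": 0.07}, {"dp": [0, 0, 0], "rot": [0, 0, 0], "grip": 0.07}, {"dp": [0, 0, 0.03], "rot": [0, 0, 0], "grip": 0.07}, {"dp": [0, 0.01, 0.05], "rot": [0, 0, 0], "grip": 0.085}, {"dp": [0, 0.01, 0.05], "rot": [0, 0, 0], "grip": 0.085}, {"dp": [0, 0.0, 0.04], "rot": [0, 0, 0], "grip": 0.085}, {"dp": [0, 0, 0], "rot": [0, 0, 0], "grip": 0.085}])

```text
clock: 48.05
tcp_pos: [0.51, -0.2769, 0.2166]
orientation: [1.984, 2.431, 0.002]
contact_force: [0.7, -0.4, -0.0]
grip_width: 0.0852
```

```bash
python3 - <<'E'
from h import *
f=grab('wrist','w8.png')
h=cv2.cvtColor(f['img'],cv2.COLOR_RGB2HSV); m=cv2.inRange(h,(10,70,90),(34,230,255))
for c in cv2.findContours(m,0,1)[0]:
    if cv2.contourArea(c)>1500:
        print(c.reshape(-1,2).mean(0).round(),cv2.approxPolyDP(cv2.convexHull(c),3,True).reshape(-1,2).tolist(),cv2.minAreaRect((plane(f,c.reshape(-1,2),.045)[:,:2]*1000).astype(np.float32)))
for n in ('scene','side'):
    g=grab(n); hh=cv2.cvtColor(g['img'],cv2.COLOR_RGB2HSV); mm=cv2.inRange(hh,(18,130,80),(30,255,255))
    for c in cv2.findContours(mm,0,1)[0]:
        if 30<cv2.contourArea(c)<600: x,y,w,hh_=cv2.boundingRect(c); print(n,x,y,w,hh_, plane(g,[(x+w/2,y+hh_-7)],.01).round(3))
down((.437,.162),-4,.2)
E
```

```text
[513. 258.] [[493, 218], [557, 238], [556, 271], [530, 294], [467, 277], [467, 266]] ((564.6123046875, -10.33425521850586), (114.76785278320312, 85.08224487304688), 84.8144302368164)
[ 57. 203.] [[34, 184], [49, 179], [74, 186], [82, 224], [40, 220]] ((603.2156372070312, -572.614501953125), (56.48711013793945, 54.23379898071289), 3.7368760108947754)
[300. 168.] [[320, 124], [322, 211], [280, 212], [276, 126]] ((506.7012939453125, -298.5572204589844), (101.66168212890625, 50.80187225341797), 11.877689361572266)
[62. 89.] [[9, 0], [81, 0], [98, 221], [90, 220], [55, 177], [26, 132]] ((502.9462890625, -566.4751586914062), (234.45758056640625, 75.6707763671875), 3.0503077507019043)
t 48.2 p [ 0.5077 -0.2756  0.2123] w 0.0852 F [ 0.8 -0.3 -0.6]
[[-0.201, 0.98, -0.004], [0.98, 0.201, 0.001], [0.001, -0.003, -1.0]] [ 0.08  0.35  0.4   1.83 -0.16  0.99  2.31]
dp [-0.0707  0.4376 -0.0123]
rot [-0.001 -0.003 -0.272]
```

send_rows(motion=[{"dp": [-0.006, 0.05, 0], "rot": [0, 0, -0.03], "grip": 0.07}, {"dp": [-0.01, 0.055, 0], "rot": [0, 0, -0.03], "grip": 0.07}, {"dp": [-0.01, 0.055, 0], "rot": [0, 0, -0.03], "grip": 0.07}, {"dp": [-0.01, 0.055, 0], "rot": [0, 0, -0.03], "grip": 0.07}, {"dp": [-0.01, 0.055, 0], "rot": [0, 0, -0.03], "grip": 0.07}, {"dp": [-0.01, 0.055, 0], "rot": [0, 0, -0.03], "grip": 0.07}, {"dp": [-0.01, 0.055, 0], "rot": [0, 0, -0.03], "grip": 0.07}, {"dp": [-0.01, 0.05, 0], "rot": [0, 0, -0.03], "grip": 0.07}, {"dp": [-0.01, 0.01, -0.03], "rot": [0, 0, -0.03], "grip": 0.07}, {"dp": [0, 0, -0.05], "rot": [0, 0, 0], "grip": 0.07}, {"dp": [0, 0, -0.04], "rot": [0, 0, 0], "grip": 0.07}, {"dp": [0, 0, 0], "rot": [0, 0, 0], "grip": 0.07}])

```text
clock: 49.7
tcp_pos: [0.4058, 0.1754, 0.0742]
orientation: [-2.293, -2.122, 0.038]
contact_force: [-0.1, -0.7, 0.7]
grip_width: 0.0698
```

```bash
python3 - <<'E'
from h import *
f=grab('wrist')
for b in boards(f,amin=800): print(b)
for b in boards(grab('scene')): print(b)
pick((.437,.162),-4,.003,tilt=0)
E
```

```text
(array([304., 246.]), 436.5, 162.4, 99.9, 50.8, -3.9)
(array([393., 224.]), 440.6, 163.7, 105.7, 48.5, -6.3)
(array([244., 180.]), 481.2, -327.3, 129.4, 54.5, 11.6)
t 49.8 p [0.4082 0.1765 0.077 ] w 0.07 F [-0.2 -0.3  0.9]
[[0.078, 0.997, -0.024], [0.997, -0.078, -0.001], [-0.003, -0.024, -1.0]] [-0.65  0.35  0.13  2.21 -0.1   0.61  1.05]
dp [ 0.0088 -0.0131 -0.074 ]
rot [ 0.001 -0.024  0.008]
```

send_rows(motion=[{"dp": [0.005, -0.007, -0.02], "rot": [0, -0.024, 0.008], "grip": 0.07}, {"dp": [0.003, -0.005, -0.02], "rot": [0, 0, 0], "grip": 0.07}, {"dp": [0, 0, -0.015], "rot": [0, 0, 0], "grip": 0.07}, {"dp": [0, 0, -0.008], "rot": [0, 0, 0], "grip": 0.07}, {"dp": [0, 0, 0], "rot": [0, 0, 0], "grip": 0.07}])

```text
clock: 50.42
tcp_pos: [0.4218, 0.1669, 0.0185]
orientation: [2.296, 2.139, 0.019]
contact_force: [-0.0, -0.2, -0.2]
grip_width: 0.0706
```

```bash
python3 - <<'E'
from h import *
pick((.437,.162),-4,.003,tilt=0)
E
```

```text
t 50.42 p [0.4218 0.1669 0.0185] w 0.0706 F [-0.  -0.2 -0.2]
[[0.071, 0.997, 0.011], [0.997, -0.071, 0.006], [0.007, 0.01, -1.0]] [-0.6   0.47  0.11  2.24 -0.11  0.43  1.09]
dp [-0.0048 -0.0035 -0.0155]
rot [-0.006  0.011  0.001]
```

send_rows(motion=[{"dp": [-0.004, -0.003, -0.008], "rot": [0, 0.01, 0], "grip": 0.07}, {"dp": [0, 0, -0.007], "rot": [0, 0, 0], "grip": 0.07}, {"dp": [0, 0, 0], "rot": [0, 0, 0], "grip": 0.04}, {"dp": [0, 0, 0], "rot": [0, 0, 0], "grip": 0.04}, {"dp": [0, 0, 0], "rot": [0, 0, 0], "grip": 0.04}, {"dp": [0, 0, 0], "rot": [0, 0, 0], "grip": 0.04}, {"dp": [0, 0, 0.02], "rot": [0, 0, 0], "grip": 0.04}, {"dp": [0, 0, 0.04], "rot": [0, 0, 0], "grip": 0.04}, {"dp": [0.03, 0, 0.02], "rot": [0, 0, 0.02], "grip": 0.04}, {"dp": [0.04, 0, 0], "rot": [0, 0, 0.02], "grip": 0.04}, {"dp": [0.04, 0, 0], "rot": [0, 0, 0.02], "grip": 0.04}, {"dp": [0.04, 0, 0], "rot": [0, 0, 0.01], "grip": 0.04}, {"dp": [0.02, -0.003, -0.03], "rot": [0, 0, 0], "grip": 0.04}, {"dp": [0, 0, -0.02], "rot": [0, 0, 0], "grip": 0.04}, {"dp": [0, 0, 0], "rot": [0, 0, 0], "grip": 0.04}])

```text
clock: 52.3
tcp_pos: [0.5908, 0.1613, 0.0348]
orientation: [-2.213, -2.223, -0.006]
contact_force: [0.7, 0.5, -0.6]
grip_width: 0.0476
```

```bash
python3 - <<'E'
from h import *
pick((.605,.16),0,.005,tilt=0)
E
```

```text
t 52.3 p [0.5908 0.1613 0.0348] w 0.0476 F [ 0.7  0.5 -0.6]
[[-0.004, 1.0, -0.001], [1.0, 0.004, 0.006], [0.006, -0.001, -1.0]] [-0.45  0.62  0.12  1.85 -0.12  0.67  1.31]
dp [-0.0058 -0.0013 -0.0298]
rot [-0.006 -0.001 -0.004]
```

send_rows(motion=[{"dp": [0, 0, -0.015], "rot": [0, 0, 0], "grip": 0.04}, {"dp": [0, 0, -0.012], "rot": [0, 0, 0], "grip": 0.04}, {"dp": [0, 0, -0.003], "rot": [0, 0, 0], "grip": 0.04}, {"dp": [0, 0, 0], "rot": [0, 0, 0], "grip": 0.065}, {"dp": [0, 0, 0], "rot": [0, 0, 0], "grip": 0.065}, {"dp": [0, 0, 0.003], "rot": [0, -0.1, 0], "grip": 0.065}, {"dp": [0, 0, 0.001], "rot": [0, -0.1, 0], "grip": 0.065}, {"dp": [0, 0, 0], "rot": [0, -0.1, 0], "grip": 0.065}, {"dp": [0, 0, 0], "rot": [0, 0, 0], "grip": 0.065}])

```text
clock: 53.42
tcp_pos: [0.592, 0.163, 0.0114]
orientation: [2.05, 2.063, 0.333]
contact_force: [0.4, 0.1, -0.3]
grip_width: 0.0651
```

```bash
python3 - <<'E'
from h import *
f=grab('wrist')
for b in boards(f,amin=800): print(b)
pick((.609,.16),0,.004)
E
```

```text
(array([316., 249.]), 605.2, 162.4, 106.1, 50.4, 0.0)
(array([502., 146.]), 532.9, 246.5, 51.8, 33.4, 2.1)
t 53.48 p [0.594  0.1633 0.0121] w 0.065 F [0.9 0.5 0.4]
[[-0.007, 0.951, 0.309], [1.0, 0.004, 0.011], [0.009, 0.309, -0.951]] [-0.62  0.59  0.24  2.1  -0.05  0.18  1.18]
dp [-0.005  -0.0033 -0.0081]
rot [-0.009  0.018 -0.007]
```

send_rows(motion=[{"dp": [-0.003, -0.001, -0.004], "rot": [0, 0.03, 0], "grip": 0.065}, {"dp": [0, 0, -0.003], "rot": [0, 0, 0], "grip": 0.065}, {"dp": [0, 0, 0], "rot": [0, 0, 0], "grip": 0.04}, {"dp": [0, 0, 0], "rot": [0, 0, 0], "grip": 0.04}, {"dp": [0, 0, 0], "rot": [0, 0, 0], "grip": 0.04}, {"dp": [0, 0, 0], "rot": [0, 0, 0], "grip": 0.04}])

```text
clock: 54.22
tcp_pos: [0.595, 0.1621, 0.0068]
orientation: [2.073, 2.076, 0.31]
contact_force: [-0.1, 0.3, 0.3]
grip_width: 0.0465
```

send_rows(motion=[{"dp": [0, 0, 0.02], "rot": [0, 0, 0], "grip": 0.04}, {"dp": [0, 0, 0.04], "rot": [0, 0, 0], "grip": 0.04}, {"dp": [0, 0, 0.04], "rot": [0, 0.1, 0], "grip": 0.04}, {"dp": [0, 0, 0.04], "rot": [0, 0.117, 0], "grip": 0.04}, {"dp": [0, -0.02, 0.03], "rot": [0, 0.117, -0.02], "grip": 0.04}, {"dp": [0, -0.025, 0], "rot": [0, 0.117, -0.02], "grip": 0.04}, {"dp": [0, -0.03, 0], "rot": [0, 0.117, -0.02], "grip": 0.04}, {"dp": [0, -0.03, 0], "rot": [0, 0.117, -0.01], "grip": 0.04}, {"dp": [-0.005, -0.03, 0], "rot": [0, 0.117, 0], "grip": 0.04}, {"dp": [-0.005, 0, 0], "rot": [0, 0.117, 0], "grip": 0.04}, {"dp": [0, 0, 0], "rot": [0, 0.1, 0], "grip": 0.04}, {"dp": [0, 0, 0], "rot": [0, 0, 0], "grip": 0.04}])

```text
clock: 55.72
tcp_pos: [0.583, 0.0208, 0.179]
orientation: [-1.84, -1.699, 0.715]
contact_force: [-0.5, 0.1, -1.0]
grip_width: 0.0462
```

```bash
python3 - <<'E'
from h import *
seat(.025,.01,pitch=133,al=.0688,thk=.0064)
E
```

```text
t 55.73 p [0.583  0.0208 0.179 ] w 0.0462 F [-0.5  0.1 -1. ]
[[0.069, 0.716, -0.694], [0.997, -0.068, 0.029], [-0.027, -0.695, -0.719]] [-0.21  0.84  0.21  1.28 -0.19  1.81  1.52]
dp [-0.0118 -0.0095 -0.0812]
rot [ 0.025 -0.019 -0.003]
```

send_rows(motion=[{"dp": [-0.004, -0.005, -0.015], "rot": [0.025, 0, -0.003], "grip": 0.04}, {"dp": [-0.004, -0.004, -0.02], "rot": [0, 0, 0], "grip": 0.04}, {"dp": [0, 0, -0.02], "rot": [0, 0, 0], "grip": 0.04}, {"dp": [0, 0, -0.02], "rot": [0, 0, 0], "grip": 0.04}, {"dp": [0, 0, 0], "rot": [0, 0, 0], "grip": 0.04}])

```text
clock: 56.35
tcp_pos: [0.5737, 0.0108, 0.1003]
orientation: [-1.828, -1.701, 0.68]
contact_force: [-0.2, 0.2, -0.5]
grip_width: 0.0462
```

```bash
python3 - <<'E'
from h import *
seat(.0,.003,pitch=133.8,al=.062,thk=.0068)
E
```

```text
t 56.35 p [0.5737 0.0108 0.1003] w 0.0462 F [-0.2  0.2 -0.5]
[[0.072, 0.721, -0.689], [0.997, -0.051, 0.052], [0.002, -0.691, -0.723]] [-0.18  0.91  0.19  1.34 -0.2   1.67  1.56]
dp [-0.0058  0.0008 -0.0332]
rot [-0.002  0.002  0.   ]
```

send_rows(motion=[{"dp": [0, 0.001, -0.012], "rot": [0, 0, 0], "grip": 0.04}, {"dp": [-0.001, 0, -0.01], "rot": [0, 0, 0], "grip": 0.04}, {"dp": [-0.002, 0, -0.006], "rot": [0, 0, 0], "grip": 0.04}, {"dp": [-0.002, 0, -0.003], "rot": [0, 0, 0], "grip": 0.04}, {"dp": [-0.002, 0, -0.001], "rot": [0, 0, 0], "grip": 0.04}, {"dp": [0, 0, 0], "rot": [0, 0, 0], "grip": 0.04}])

```text
clock: 57.1
tcp_pos: [0.5679, 0.0125, 0.0683]
orientation: [-1.829, -1.704, 0.677]
contact_force: [0.3, 0.1, -0.3]
grip_width: 0.0462
```

```bash
python3 - <<'E'
from h import *
seat(.0,.0,pitch=133.8,al=.062,thk=.0068)
E
```

```text
t 57.1 p [0.5679 0.0125 0.0683] w 0.0462 F [ 0.3  0.1 -0.3]
[[0.072, 0.724, -0.687], [0.997, -0.05, 0.052], [0.003, -0.688, -0.725]] [-0.18  0.93  0.19  1.37 -0.21  1.62  1.56]
dp [-0.0029 -0.0007 -0.0012]
rot [-0.003  0.005 -0.   ]
```

Nudge, release, retreat and swing to the side pose in one block.

send_rows(motion=[{"dp": [-0.002, 0, -0.003], "rot": [0, 0, 0], "grip": 0.04}, {"dp": [-0.001, 0, 0], "rot": [0, 0, 0], "grip": 0.04}, {"dp": [0, 0, 0], "rot": [0, 0, 0], "grip": 0.07}, {"dp": [0, 0, 0], "rot": [0, 0, 0], "grip": 0.07}, {"dp": [0, 0, 0], "rot": [0, 0, 0], "grip": 0.07}, {"dp": [0.02, -0.0015, 0.022], "rot": [0, 0, 0], "grip": 0.07}, {"dp": [0.025, -0.002, 0.03], "rot": [0, 0, 0], "grip": 0.07}, {"dp": [0.03, -0.002, 0.035], "rot": [0, 0, 0], "grip": 0.07}, {"dp": [0.015, 0.02, 0.04], "rot": [0, 0, 0], "grip": 0.05}, {"dp": [-0.01, 0.05, 0.03], "rot": [0, -0.1, 0], "grip": 0.045}, {"dp": [-0.01, 0.05, 0], "rot": [0, -0.1, 0], "grip": 0.045}, {"dp": [0, 0, 0], "rot": [0, 0, 0], "grip": 0.045}])

```text
clock: 58.6
tcp_pos: [0.6291, 0.1295, 0.2197]
orientation: [-1.963, -1.832, 0.493]
contact_force: [-0.1, -0.5, -0.9]
grip_width: 0.045
```

send_rows(motion=[{"dp": [-0.008, 0, 0], "rot": [-0.098, 0.022, 0.124], "grip": 0.045}, {"dp": [-0.008, 0, 0], "rot": [-0.098, 0.022, 0.124], "grip": 0.045}, {"dp": [-0.008, 0, -0.01], "rot": [-0.098, 0.022, 0.124], "grip": 0.045}, {"dp": [-0.008, 0, -0.01], "rot": [-0.098, 0.022, 0.124], "grip": 0.045}, {"dp": [-0.008, 0, -0.01], "rot": [-0.098, 0.022, 0.124], "grip": 0.045}, {"dp": [-0.008, 0, -0.01], "rot": [-0.098, 0.022, 0.124], "grip": 0.045}, {"dp": [-0.008, 0, -0.01], "rot": [-0.098, 0.022, 0.124], "grip": 0.045}, {"dp": [-0.008, 0, -0.01], "rot": [-0.098, 0.022, 0.124], "grip": 0.045}, {"dp": [0, 0, -0.01], "rot": [-0.098, 0.022, 0.124], "grip": 0.045}, {"dp": [0, 0, -0.01], "rot": [-0.098, 0.022, 0.124], "grip": 0.045}, {"dp": [0, 0, -0.01], "rot": [0, 0, 0], "grip": 0.045}, {"dp": [0, 0, 0], "rot": [0, 0, 0], "grip": 0.045}])

```text
clock: 60.1
tcp_pos: [0.5672, 0.1177, 0.1252]
orientation: [0.509, 2.061, -1.684]
contact_force: [0.1, -0.2, 0.7]
grip_width: 0.0451
```

```bash
python3 - <<'E'
from h import *
easel(back=.07)
a=cv2.cvtColor(cv2.imread('pics/y3.png'),cv2.COLOR_BGR2GRAY).astype(int)
A=grab('scene')['img'][180:270,280:370];B=grab('side')['img'][140:230,290:380]
cv2.imwrite('pics/z3.png',cv2.resize(np.hstack([A,B]),None,fx=4.4,fy=4.4,interpolation=cv2.INTER_CUBIC)[:,:,::-1])
b=cv2.cvtColor(cv2.imread('pics/z3.png'),cv2.COLOR_BGR2GRAY).astype(int); D=abs(a-b)
print('board-region diff scene',D[80:270,120:250].mean(),'side',D[115:240,520:640].mean())
E
```

```text
t 60.1 p [0.5672 0.1177 0.1252] w 0.0451 F [ 0.1 -0.2  0.7]
[[-0.841, 0.533, 0.096], [0.013, 0.196, -0.981], [-0.541, -0.823, -0.171]] [-0.81  0.98  0.04  1.63  0.87  1.71  1.42]
dp [-0.0124 -0.0291 -0.0309]
rot [ 0.048  0.003 -0.027]
board-region diff scene 1.5389068825910932 side 19.713933333333333
```

send_rows(motion=[{"dp": [-0.006, -0.01, -0.014], "rot": [0.048, 0.003, -0.027], "grip": 0.045}, {"dp": [-0.004, -0.01, -0.01], "rot": [0, 0, 0], "grip": 0.045}, {"dp": [-0.001, -0.01, -0.006], "rot": [0, 0, 0], "grip": 0.045}, {"dp": [0, 0, 0], "rot": [0, 0, 0], "grip": 0.045}, {"dp": [0.001, -0.02, -0.004], "rot": [0, 0, 0], "grip": 0.045}, {"dp": [0.001, -0.02, -0.004], "rot": [0, 0, 0], "grip": 0.045}, {"dp": [0, 0, 0], "rot": [0, 0, 0], "grip": 0.045}])

```text
clock: 61.08
tcp_pos: [0.5614, 0.0416, 0.0901]
orientation: [0.57, 2.108, -1.649]
contact_force: [0.0, 0.9, 0.2]
grip_width: 0.0451
```

```bash
python3 - <<'E'
from h import *
easel()
E
```

```text
t 61.08 p [0.5614 0.0416 0.0901] w 0.0451 F [0.  0.9 0.2]
[[-0.836, 0.546, 0.063], [0.071, 0.22, -0.973], [-0.545, -0.809, -0.222]] [-0.72  0.98  0.06  1.74  0.89  1.57  1.35]
dp [-0.0018 -0.0211 -0.0111]
rot [-0.005  0.009  0.009]
```

send_rows(motion=[{"dp": [-0.001, -0.01, -0.005], "rot": [0, 0, 0], "grip": 0.045}, {"dp": [0, -0.01, -0.005], "rot": [0, 0, 0], "grip": 0.045}, {"dp": [0, 0, 0], "rot": [0, 0, 0], "grip": 0.0}, {"dp": [0, 0, 0], "rot": [0, 0, 0], "grip": 0.0}, {"dp": [0, 0, 0], "rot": [0, 0, 0], "grip": 0.0}, {"dp": [0, 0, 0], "rot": [0, 0, 0], "grip": 0.0}, {"dp": [0, 0, 0], "rot": [0, 0, 0], "grip": 0.0}, {"dp": [0, 0, 0.02], "rot": [0, 0, 0], "grip": 0.0}, {"dp": [0, 0, 0.03], "rot": [0, 0, 0], "grip": 0.0}, {"dp": [0, 0, 0.04], "rot": [0, 0, 0], "grip": 0.0}, {"dp": [0, 0, 0], "rot": [0, 0, 0], "grip": 0.0}])

```text
clock: 62.45
tcp_pos: [0.5606, 0.0223, 0.1751]
orientation: [0.57, 2.109, -1.644]
contact_force: [-0.3, 0.6, -0.7]
grip_width: 0.0087
```

send_rows(motion=[{"dp": [0.01, 0.014, 0], "rot": [0.03, 0.149, 0.017], "grip": 0.0}, {"dp": [0.01, 0.014, 0], "rot": [0.03, 0.149, 0.017], "grip": 0.0}, {"dp": [0.01, 0.014, 0], "rot": [0.03, 0.149, 0.017], "grip": 0.0}, {"dp": [0.01, 0.014, 0], "rot": [0.03, 0.149, 0.017], "grip": 0.0}, {"dp": [0.01, 0.014, 0], "rot": [0.03, 0.149, 0.017], "grip": 0.0}, {"dp": [0.01, 0.014, 0], "rot": [0.03, 0.149, 0.017], "grip": 0.0}, {"dp": [0.01, 0.014, -0.02], "rot": [0.03, 0.149, 0.017], "grip": 0.0}, {"dp": [0.01, 0.014, -0.02], "rot": [0.03, 0.149, 0.017], "grip": 0.0}, {"dp": [0.005, 0.0, -0.02], "rot": [0.03, 0.149, 0.017], "grip": 0.0}, {"dp": [0.005, 0.0, -0.015], "rot": [0, 0, 0], "grip": 0.0}, {"dp": [0, 0, -0.01], "rot": [0, 0, 0], "grip": 0.0}, {"dp": [0, 0, 0], "rot": [0, 0, 0], "grip": 0.0}])

```text
clock: 63.95
tcp_pos: [0.6475, 0.136, 0.0876]
orientation: [0.659, -2.094, 1.226]
contact_force: [-0.8, -0.1, -0.3]
grip_width: 0.0085
```

```bash
python3 - <<'E'
from h import *
lay((.635,.135),z=.06,roll=77,side=12)
E
```

```text
t 63.95 p [0.6475 0.136  0.0876] w 0.0085 F [-0.8 -0.1 -0.3]
[[-0.685, -0.681, -0.258], [-0.109, 0.446, -0.888], [0.72, -0.581, -0.38]] [-0.55  1.12 -0.09  1.16  0.72  1.9   2.95]
dp [-0.0125 -0.001  -0.0276]
rot [-0.012 -0.036 -0.007]
```

send_rows(motion=[{"dp": [-0.008, 0, -0.01], "rot": [0, -0.05, 0], "grip": 0.0}, {"dp": [-0.004, 0, -0.008], "rot": [0, 0, 0], "grip": 0.0}, {"dp": [0, 0, -0.005], "rot": [0, 0, 0], "grip": 0.0}, {"dp": [0, 0, 0], "rot": [0, 0, 0], "grip": 0.0}, {"dp": [0, 0, -0.003], "rot": [0, 0, 0], "grip": 0.0}, {"dp": [0, 0, 0], "rot": [0, 0, 0], "grip": 0.0}])

```text
clock: 64.7
tcp_pos: [0.6365, 0.1368, 0.0647]
orientation: [0.635, -2.138, 1.255]
contact_force: [-0.6, 0.2, 0.7]
grip_width: 0.0085
```

```bash
python3 - <<'E'
from h import *
lay((.635,.135),z=.06,roll=77,side=12)
E
```

```text
t 64.7 p [0.6365 0.1368 0.0647] w 0.0085 F [-0.6  0.2  0.7]
[[-0.722, -0.65, -0.236], [-0.111, 0.446, -0.888], [0.682, -0.616, -0.394]] [-0.56  1.13 -0.09  1.21  0.71  1.85  2.87]
dp [-0.0015 -0.0018 -0.0047]
rot [-0.013  0.017 -0.009]
```

send_rows(motion=[{"dp": [0, 0, -0.004], "rot": [0, 0, 0], "grip": 0.0}, {"dp": [0, 0, 0], "rot": [0, 0, 0], "grip": 0.03}, {"dp": [0, 0, 0], "rot": [0, 0, 0], "grip": 0.03}, {"dp": [0.008, 0.04, 0.016], "rot": [0, 0, 0], "grip": 0.03}, {"dp": [0.008, 0.045, 0.02], "rot": [0, 0, 0], "grip": 0.03}, {"dp": [0, 0.02, 0.05], "rot": [0, -0.1, 0], "grip": 0.06}, {"dp": [0, 0, 0.05], "rot": [0, -0.18, 0], "grip": 0.085}, {"dp": [0, 0, 0.05], "rot": [0, -0.18, 0], "grip": 0.085}, {"dp": [0, 0, 0.01], "rot": [0, -0.18, 0], "grip": 0.085}, {"dp": [0, 0, 0.01], "rot": [0, -0.18, 0], "grip": 0.085}, {"dp": [0, 0, 0], "rot": [0, -0.18, 0], "grip": 0.085}, {"dp": [0, -0.02, 0], "rot": [0.1, -0.1, -0.1], "grip": 0.085}, {"dp": [0, -0.02, 0], "rot": [0.1, 0, -0.14], "grip": 0.085}, {"dp": [-0.01, -0.02, 0], "rot": [0.1, 0, -0.14], "grip": 0.085}])

```text
clock: 66.45
tcp_pos: [0.6303, 0.1828, 0.262]
orientation: [0.701, 2.621, -1.229]
contact_force: [0.1, -1.4, 0.0]
grip_width: 0.0852
```

send_rows(motion=[{"dp": [-0.006, -0.004, -0.006], "rot": [0.115, -0.056, -0.103], "grip": 0.085}, {"dp": [-0.006, -0.004, -0.006], "rot": [0.115, -0.056, -0.103], "grip": 0.085}, {"dp": [-0.006, -0.004, -0.006], "rot": [0.115, -0.056, -0.103], "grip": 0.085}, {"dp": [-0.006, -0.004, -0.006], "rot": [0.115, -0.056, -0.103], "grip": 0.085}, {"dp": [-0.006, -0.004, -0.006], "rot": [0.115, -0.056, -0.103], "grip": 0.085}, {"dp": [-0.006, 0, -0.006], "rot": [0.115, -0.056, -0.1], "grip": 0.085}, {"dp": [0, 0, -0.006], "rot": [0.112, -0.053, -0.09], "grip": 0.085}, {"dp": [0, 0, 0], "rot": [0, 0, 0], "grip": 0.085}])

```text
clock: 67.45
tcp_pos: [0.5944, 0.1566, 0.22]
orientation: [-1.917, -2.485, -0.053]
contact_force: [0.2, -0.7, 0.3]
grip_width: 0.0849
```

```bash
python3 - <<'E'
from h import *
f=grab('wrist','w9.png'); B=boards(f,amin=800)
for b in B: print(b)
for b in boards(grab('scene')): print(b)
b=[b for b in B if b[1]>500 and b[1]<750][0]
down((b[1]/1000,b[2]/1000),b[5],.003)
E
```

```text
(array([ 18., 374.]), 1075.8, -224.9, 128.0, 78.9, -6.9)
(array([312., 182.]), 618.5, 162.2, 101.9, 51.6, 20.7)
(array([364., 264.]), 623.6, 164.9, 108.3, 50.5, 21.0)
(array([244., 181.]), 481.3, -327.8, 129.6, 54.5, 11.2)
t 67.55 p [0.5952 0.1602 0.2201] w 0.0848 F [ 0.1 -0.1 -0.2]
[[-0.26, 0.965, 0.018], [0.965, 0.259, 0.029], [0.023, 0.025, -0.999]] [-0.6   0.39  0.32  1.75 -0.17  1.    1.62]
dp [ 0.0233  0.002  -0.2171]
rot [-0.029  0.017  0.099]
```

send_rows(motion=[{"dp": [0.012, -0.004, -0.04], "rot": [-0.029, 0.017, 0.09], "grip": 0.07}, {"dp": [0.01, -0.004, -0.045], "rot": [0, 0, 0], "grip": 0.07}, {"dp": [0, 0, -0.045], "rot": [0, 0, 0], "grip": 0.07}, {"dp": [0, 0, -0.035], "rot": [0, 0, 0], "grip": 0.07}, {"dp": [0, 0, -0.02], "rot": [0, 0, 0], "grip": 0.07}, {"dp": [0, 0, 0], "rot": [0, 0, 0], "grip": 0.07}])

```text
clock: 68.3
tcp_pos: [0.6202, 0.1656, 0.0292]
orientation: [-1.758, -2.604, 0.005]
contact_force: [-0.4, -0.4, -0.2]
grip_width: 0.0697
```

```bash
python3 - <<'E'
from h import *
down((.6185,.162),20.7,.003)
E
```

```text
t 68.3 p [0.6202 0.1656 0.0292] w 0.0697 F [-0.4 -0.4 -0.2]
[[-0.374, 0.927, -0.002], [0.927, 0.374, -0.002], [-0.001, -0.003, -1.0]] [-0.53  0.67  0.23  1.79 -0.22  0.71  1.78]
dp [-0.0017 -0.0036 -0.0262]
rot [ 0.002 -0.002 -0.022]
```

send_rows(motion=[{"dp": [-0.002, -0.003, -0.01], "rot": [0, -0.002, -0.022], "grip": 0.07}, {"dp": [0, 0, -0.009], "rot": [0, 0, 0], "grip": 0.07}, {"dp": [0, 0, -0.006], "rot": [0, 0, 0], "grip": 0.07}, {"dp": [0, 0, 0], "rot": [0, 0, 0], "grip": 0.04}, {"dp": [0, 0, 0], "rot": [0, 0, 0], "grip": 0.04}, {"dp": [0, 0, 0], "rot": [0, 0, 0], "grip": 0.04}, {"dp": [0, 0, 0], "rot": [0, 0, 0], "grip": 0.04}])

```text
clock: 69.18
tcp_pos: [0.6226, 0.1667, 0.0096]
orientation: [1.782, 2.581, 0.013]
contact_force: [0.4, -0.0, 0.1]
grip_width: 0.04
```

send_rows(motion=[{"dp": [0, 0, 0.02], "rot": [0, 0, 0], "grip": 0.04}, {"dp": [0, 0, 0.05], "rot": [0, 0, 0], "grip": 0.04}, {"dp": [0, -0.02, 0.05], "rot": [0, 0, -0.02], "grip": 0.04}, {"dp": [-0.01, -0.04, 0.02], "rot": [0, 0, -0.02], "grip": 0.04}, {"dp": [-0.01, -0.05, 0], "rot": [0, 0, -0.02], "grip": 0.04}, {"dp": [-0.012, -0.05, 0], "rot": [0, 0, -0.02], "grip": 0.04}, {"dp": [-0.012, -0.05, 0], "rot": [0, 0, -0.02], "grip": 0.04}, {"dp": [-0.015, -0.05, 0], "rot": [0, 0, -0.02], "grip": 0.04}, {"dp": [-0.015, -0.05, 0], "rot": [0, 0, -0.02], "grip": 0.04}, {"dp": [-0.015, -0.05, 0], "rot": [0, 0, -0.02], "grip": 0.04}, {"dp": [-0.015, -0.05, 0], "rot": [0, 0, 0], "grip": 0.04}, {"dp": [0, 0, 0], "rot": [0, 0, 0], "grip": 0.04}])

```text
clock: 70.68
tcp_pos: [0.5145, -0.2596, 0.1703]
orientation: [1.985, 2.408, 0.027]
contact_force: [-0.7, 0.4, 0.4]
grip_width: 0.0399
```

```bash
python3 - <<'E'
from h import *
down((.5075,-.2985),11.7,.05)
f=grab('wrist','w10.png'); o=get_obs()
h=cv2.cvtColor(f['img'],cv2.COLOR_RGB2HSV); m=cv2.inRange(h,(10,70,90),(34,230,255)); m[:, :240]=0; m[:,400:]=0
for r in (165,200,240,300,322): print(r,np.where(m[r,240:400])[0][[0,-1]]+240)
for c0 in (310,330,345,355): print(c0,np.where(m[100:345,c0])[0][[0,-1]]+100)
c=held(f,o['tcp_pos'][2]+.003,[(269,158),(367,158),(360,324),(277,324)]); print((c-o['tcp_pos'][:2]).round(4))
E
```

```text
t 70.67 p [ 0.5145 -0.2596  0.1703] w 0.0399 F [-0.7  0.4  0.4]
[[-0.191, 0.981, 0.027], [0.982, 0.191, 0.0], [-0.005, 0.026, -1.0]] [ 0.03  0.39  0.42  1.9  -0.22  0.87  2.33]
dp [-0.007  -0.0389 -0.1203]
rot [-0.001  0.027  0.012]
165 [254 306]
200 [257 307]Traceback (most recent call last):
  File "<stdin>", line 5, in <module>
IndexError: index 0 is out of bounds for axis 0 with size 0
```

send_rows(motion=[{"dp": [0.01, 0.05, 0], "rot": [0, 0.027, 0.02], "grip": 0.07}, {"dp": [0.01, 0.055, 0], "rot": [0, 0, 0.02], "grip": 0.07}, {"dp": [0.01, 0.055, 0], "rot": [0, 0, 0.02], "grip": 0.07}, {"dp": [0.01, 0.055, 0], "rot": [0, 0, 0.02], "grip": 0.07}, {"dp": [0.01, 0.055, 0], "rot": [0, 0, 0.02], "grip": 0.07}, {"dp": [0.01, 0.055, 0], "rot": [0, 0, 0.02], "grip": 0.07}, {"dp": [0.01, 0.055, 0], "rot": [0, 0, 0.02], "grip": 0.07}, {"dp": [0.005, 0.03, 0], "rot": [0, 0, 0.02], "grip": 0.07}, {"dp": [0, 0, -0.02], "rot": [0, 0, 0], "grip": 0.07}, {"dp": [0, 0, 0], "rot": [0, 0, 0], "grip": 0.07}])

```text
clock: 71.97
tcp_pos: [0.5895, 0.18, 0.1572]
orientation: [1.768, 2.597, 0.016]
contact_force: [-0.4, -0.6, 0.0]
grip_width: 0.0699
```

```bash
python3 - <<'E'
from h import *
f=grab('wrist','w11.png'); B=boards(f,amin=800)
for b in B: print(b)
b=[b for b in B if b[1]>500 and b[1]<750][0]
down((b[1]/1000,b[2]/1000),b[5],.003)
E
```

```text
(array([ 21., 375.]), 1011.7, -89.7, 99.2, 77.9, 0.4)
(array([285., 198.]), 621.5, 156.4, 101.6, 51.5, 21.0)
t 72.03 p [0.5905 0.1803 0.1584] w 0.0697 F [-0.   0.8  0.2]
[[-0.366, 0.931, 0.008], [0.931, 0.366, 0.009], [0.006, 0.011, -1.0]] [-0.59  0.46  0.27  1.79 -0.16  0.9   1.69]
dp [ 0.031  -0.0239 -0.1554]
rot [-0.009  0.008 -0.008]
```

send_rows(motion=[{"dp": [0.015, -0.014, -0.035], "rot": [-0.009, 0.008, -0.008], "grip": 0.07}, {"dp": [0.014, -0.013, -0.04], "rot": [0, 0, 0], "grip": 0.07}, {"dp": [0, 0, -0.035], "rot": [0, 0, 0], "grip": 0.07}, {"dp": [0, 0, -0.022], "rot": [0, 0, 0], "grip": 0.07}, {"dp": [0, 0, -0.008], "rot": [0, 0, 0], "grip": 0.07}, {"dp": [0, 0, 0], "rot": [0, 0, 0], "grip": 0.07}])

```text
clock: 72.78
tcp_pos: [0.6255, 0.1482, 0.0226]
orientation: [1.784, 2.577, 0.011]
contact_force: [-0.4, -0.0, -0.2]
grip_width: 0.07
```

```bash
python3 - <<'E'
from h import *
down((.6215,.1564),21,.003)
E
```

```text
t 72.78 p [0.6255 0.1482 0.0226] w 0.07 F [-0.4 -0.  -0.2]
[[-0.352, 0.936, 0.01], [0.936, 0.352, 0.002], [-0.002, 0.01, -1.0]] [-0.49  0.68  0.22  1.8  -0.22  0.68  1.78]
dp [-0.004   0.0082 -0.0196]
rot [-0.002  0.01   0.007]
```

send_rows(motion=[{"dp": [-0.004, 0.007, -0.008], "rot": [-0.002, 0.01, 0.007], "grip": 0.07}, {"dp": [0, 0, -0.008], "rot": [0, 0, 0], "grip": 0.07}, {"dp": [0, 0, -0.004], "rot": [0, 0, 0], "grip": 0.07}, {"dp": [0, 0, -0.001], "rot": [0, 0, 0], "grip": 0.07}, {"dp": [0, 0, 0], "rot": [0, 0, 0], "grip": 0.04}, {"dp": [0, 0, 0], "rot": [0, 0, 0], "grip": 0.04}, {"dp": [0, 0, 0], "rot": [0, 0, 0], "grip": 0.04}, {"dp": [0, 0, 0], "rot": [0, 0, 0], "grip": 0.04}, {"dp": [0, 0, 0.01], "rot": [0, 0, 0], "grip": 0.04}, {"dp": [0, 0, 0], "rot": [0, 0, 0], "grip": 0.04}])

```text
clock: 74.03
tcp_pos: [0.6233, 0.1565, 0.0145]
orientation: [1.777, 2.587, 0.006]
contact_force: [0.2, -1.0, -0.5]
grip_width: 0.0476
```

send_rows(motion=[{"dp": [0, 0, 0.05], "rot": [0, 0, 0], "grip": 0.04}, {"dp": [0, -0.02, 0.05], "rot": [0, 0, -0.02], "grip": 0.04}, {"dp": [-0.01, -0.04, 0.02], "rot": [0, 0, -0.02], "grip": 0.04}, {"dp": [-0.01, -0.05, 0], "rot": [0, 0, -0.02], "grip": 0.04}, {"dp": [-0.012, -0.05, 0], "rot": [0, 0, -0.02], "grip": 0.04}, {"dp": [-0.012, -0.05, 0], "rot": [0, 0, -0.02], "grip": 0.04}, {"dp": [-0.015, -0.05, 0], "rot": [0, 0, -0.02], "grip": 0.04}, {"dp": [-0.015, -0.05, 0], "rot": [0, 0, -0.02], "grip": 0.04}, {"dp": [-0.015, -0.05, 0], "rot": [0, 0, -0.02], "grip": 0.04}, {"dp": [-0.015, -0.055, 0], "rot": [0, 0, 0], "grip": 0.04}, {"dp": [-0.005, -0.03, -0.03], "rot": [0, 0, 0], "grip": 0.04}, {"dp": [0, 0, -0.02], "rot": [0, 0.02, 0], "grip": 0.04}, {"dp": [0, 0, 0], "rot": [0, 0, 0], "grip": 0.04}])

```text
clock: 75.65
tcp_pos: [0.509, -0.2999, 0.0902]
orientation: [-1.977, -2.432, 0.008]
contact_force: [-0.2, 1.1, -0.2]
grip_width: 0.0475
```

```bash
python3 - <<'E'
from h import *
f=grab('wrist','w12.png'); o=get_obs()
h=cv2.cvtColor(f['img'],cv2.COLOR_RGB2HSV); m=cv2.inRange(h,(10,70,90),(34,230,255)); m[:,:240]=0; m[:,400:]=0
for c0 in (325,340,350): 
    q=np.where(m[100:345,c0])[0]+100; print(c0,q[[0,-1]] if len(q) else None)
q=None
for r in (160,200,300,320):
    q=np.where(m[r,240:400])[0]+240; print(r,q[[0,-1]] if len(q) else None)
down((.5093,-.2980),11.7,.050)
E
```

```text
325 [145 329]
340 [146 329]
350 [146 329]
160 [274 358]
200 [268 367]
300 [274 361]
320 [275 359]
t 75.7 p [ 0.5092 -0.3004  0.091 ] w 0.0475 F [-0.3  0.3 -0.1]
[[-0.204, 0.979, -0.007], [0.979, 0.204, -0.0], [0.001, -0.007, -1.0]] [ 0.16  0.53  0.36  1.89 -0.25  0.77  2.43]
dp [ 0.0001  0.0024 -0.041 ]
rot [ 0.    -0.007 -0.001]
```

send_rows(motion=[{"dp": [0, 0.002, -0.012], "rot": [0, -0.007, 0], "grip": 0.04}, {"dp": [0, 0, -0.012], "rot": [0, 0, 0], "grip": 0.04}, {"dp": [0, 0, -0.006], "rot": [0, 0, 0], "grip": 0.04}, {"dp": [0, 0, 0], "rot": [0, 0, 0], "grip": 0.04}])

```text
clock: 76.2
tcp_pos: [0.5115, -0.295, 0.0604]
orientation: [1.974, 2.441, 0.003]
contact_force: [-0.3, 0.0, -0.2]
grip_width: 0.0475
```

```bash
python3 - <<'E'
from h import *
down((.5093,-.2980),11.7,.050)
E
```

```text
t 76.2 p [ 0.5115 -0.295   0.0604] w 0.0475 F [-0.3  0.  -0.2]
[[-0.209, 0.978, 0.003], [0.978, 0.209, 0.0], [-0.0, 0.003, -1.0]] [ 0.17  0.57  0.33  1.91 -0.28  0.7   2.45]
dp [-0.0022 -0.003  -0.0104]
rot [-0.     0.003 -0.007]
```

send_rows(motion=[{"dp": [-0.002, -0.003, -0.005], "rot": [0, 0.003, -0.007], "grip": 0.04}, {"dp": [0, 0, -0.005], "rot": [0, 0, 0], "grip": 0.04}, {"dp": [0, 0, -0.001], "rot": [0, 0, 0], "grip": 0.04}, {"dp": [0, 0, 0], "rot": [0, 0, 0], "grip": 0.065}, {"dp": [0, 0, 0], "rot": [0, 0, 0], "grip": 0.07}, {"dp": [0, 0, 0], "rot": [0, 0, 0], "grip": 0.07}, {"dp": [0, 0, 0.03], "rot": [0, 0, 0], "grip": 0.07}, {"dp": [0, 0.01, 0.05], "rot": [0, 0, 0], "grip": 0.07}, {"dp": [0, 0.02, 0.06], "rot": [0, 0, 0], "grip": 0.06}, {"dp": [0, 0.03, 0.05], "rot": [0, 0, 0], "grip": 0.05}, {"dp": [0, 0, 0], "rot": [0, 0, 0], "grip": 0.05}])

```text
clock: 77.58
tcp_pos: [0.5093, -0.2372, 0.2448]
orientation: [1.985, 2.433, 0.002]
contact_force: [0.6, -0.9, -0.3]
grip_width: 0.0503
```

```bash
python3 - <<'E'
from h import *
st(); fs={n:grab(n) for n in('wrist','scene','side')}
f=fs['wrist']; h=cv2.cvtColor(f['img'],cv2.COLOR_RGB2HSV); m=cv2.inRange(h,(10,70,90),(34,230,255))
for c in cv2.findContours(m,0,1)[0]:
    if cv2.contourArea(c)>400:
        print(c.reshape(-1,2).mean(0).round(),cv2.boundingRect(c),[tuple(np.round(v,1)) if np.ndim(v) else round(v,1) for v in cv2.minAreaRect((plane(f,c.reshape(-1,2),.055)[:,:2]*1000).astype(np.float32))])
t=[]
for n,(a,b,c,d),k in(('wrist',(100,395,330,640),6),('scene',(200,255,225,300),8),('side',(185,235,350,420),8)):
    t.append(cv2.resize(fs[n]['img'][a:b,c:d],(300,285)))
t.append(cv2.resize(fs['wrist']['img'],(300,285)))
im=np.vstack([np.hstack(t[:2]),np.hstack(t[2:])]); cv2.imwrite('pics/wt.png',im[:,:,::-1])
E
```

```text
t 77.58 p [ 0.5093 -0.2372  0.2448] w 0.0503 F [ 0.6 -0.9 -0.3]
[[-0.201, 0.98, 0.002], [0.98, 0.201, 0.0], [-0.0, 0.002, -1.0]] [-0.02  0.29  0.43  1.84 -0.14  1.04  2.23]
[474. 243.] (432, 206, 85, 74) [(np.float64(561.2), np.float64(-16.5)), (np.float64(102.3), np.float64(83.3)), 85.0]
[ 44. 190.] (22, 168, 47, 45) [(np.float64(598.0), np.float64(-563.3)), (np.float64(54.4), np.float64(53.2)), 3.4]
[267. 158.] (243, 116, 49, 87) [(np.float64(507.2), np.float64(-297.3)), (np.float64(102.0), np.float64(53.1)), 11.6]
[49. 86.] (0, 0, 86, 209) [(np.float64(500.2), np.float64(-557.2)), (np.float64(230.6), np.float64(75.1)), 3.2]
```

View pics/wt.png

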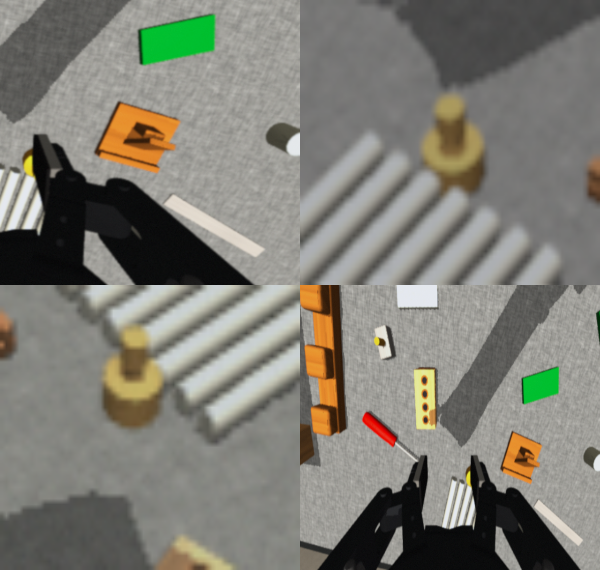

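```bash
python3 - <<'E'
from h import *
a=grab('scene');b=grab('side')
p=tri(a,(262.5,220),b,(381.5,194.2)); print(p)
print(plane(a,[(262.5,220)],.046),plane(b,[(381.5,194.2)],.046))
down(p[0][:2],11.6,.12)
E
```

```text
(array([ 0.6472, -0.1339,  0.0437]), np.float64(0.0066))
[[ 0.6471849  -0.12959276  0.046     ]] [[ 0.64711684 -0.13832915  0.046     ]]
t 77.83 p [ 0.5054 -0.2392  0.2392] w 0.0503 F [-1.2 -0.5 -0.3]
[[-0.196, 0.981, -0.009], [0.981, 0.196, 0.001], [0.003, -0.008, -1.0]] [-0.02  0.3   0.43  1.84 -0.14  1.04  2.23]
dp [ 0.1418  0.1053 -0.1192]
rot [-0.001 -0.009  0.005]
```

send_rows(motion=[{"dp": [0.03, 0.02, -0.02], "rot": [0, -0.009, 0.005], "grip": 0.05}, {"dp": [0.035, 0.025, -0.025], "rot": [0, 0, 0], "grip": 0.05}, {"dp": [0.035, 0.025, -0.025], "rot": [0, 0, 0], "grip": 0.05}, {"dp": [0.03, 0.025, -0.025], "rot": [0, 0, 0], "grip": 0.05}, {"dp": [0.005, 0.003, 0], "rot": [0, 0, 0], "grip": 0.05}, {"dp": [0, 0, 0], "rot": [0, 0, 0], "grip": 0.05}])

```text
clock: 78.58
tcp_pos: [0.6381, -0.1444, 0.1321]
orientation: [-1.992, -2.416, 0.014]
contact_force: [-0.3, -0.5, 0.2]
grip_width: 0.0498
```

```bash
python3 - <<'E'
from h import *
f=grab('wrist','w13.png'); h=cv2.cvtColor(f['img'],cv2.COLOR_RGB2HSV); m=cv2.inRange(h,(20,130,60),(34,255,255))
for c in cv2.findContours(m,0,2)[0]:
    if cv2.contourArea(c)>100: print(cv2.boundingRect(c),cv2.contourArea(c),'body@.02',plane(f,[cv2.minEnclosingCircle(c)[0]],.02).round(4))
print(proj(f,[(.647,-.132,.046),(.647,-.132,.02),(.647,-.132,0)]).round())
cv2.imwrite('pics/w13c.png',cv2.resize(f['img'][90:310,210:430],None,fx=2.7,fy=2.7)[:,:,::-1])
down((.647,-.132),11.6,.029)
E
```

```text
(317, 206, 25, 20) 288.0 body@.02 [[ 0.6592 -0.1286  0.02  ]]
(311, 186, 31, 32) 275.5 body@.02 [[ 0.6455 -0.1347  0.02  ]]
[[329. 215.]
 [328. 205.]
 [327. 199.]]
t 78.62 p [ 0.6377 -0.1442  0.132 ] w 0.0501 F [ 0.1  0.8 -0.6]
[[-0.19, 0.982, -0.014], [0.982, 0.19, 0.0], [0.003, -0.014, -1.0]] [-0.12  0.57  0.35  1.7  -0.23  0.92  2.08]
dp [ 0.0093  0.0122 -0.103 ]
rot [-0.    -0.014  0.011]
```

View pics/w13c.png

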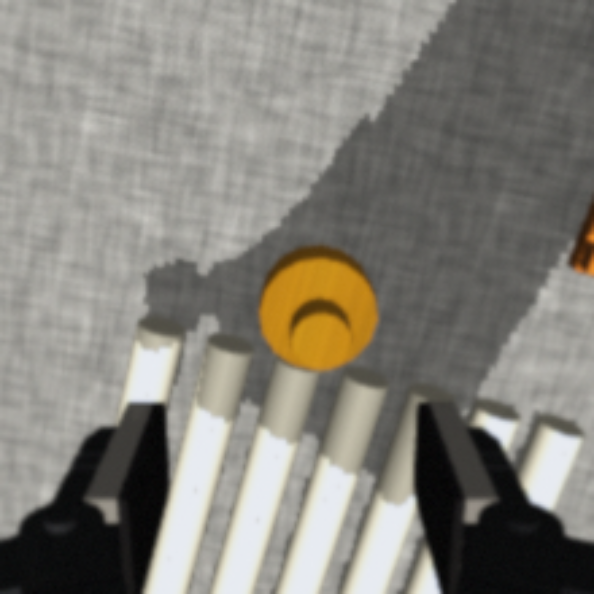

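send_rows(motion=[{"dp": [0.006, 0.007, -0.02], "rot": [0, -0.014, 0.01], "grip": 0.05}, {"dp": [0.002, 0.004, -0.025], "rot": [0, 0, 0], "grip": 0.05}, {"dp": [0, 0, -0.02], "rot": [0, 0, 0], "grip": 0.05}, {"dp": [0, 0, -0.005], "rot": [0, 0, 0], "grip": 0.05}, {"dp": [0, 0, 0], "rot": [0, 0, 0], "grip": 0.05}, {"dp": [0, 0, 0], "rot": [0, 0, 0], "grip": 0.05}])

```text
clock: 79.38
tcp_pos: [0.6441, -0.1414, 0.0645]
orientation: [1.995, 2.419, 0.001]
contact_force: [-0.3, -0.3, 0.7]
grip_width: 0.0497
```

```bash
python3 - <<'E'
from h import *
down((.6475,-.132),11.6,.029)
E
```

```text
t 79.38 p [ 0.6441 -0.1414  0.0645] w 0.0497 F [-0.3 -0.3  0.7]
[[-0.19, 0.982, 0.005], [0.982, 0.19, -0.003], [-0.004, 0.004, -1.0]] [-0.1   0.65  0.32  1.74 -0.27  0.79  2.1 ]
dp [ 0.0034  0.0094 -0.0355]
rot [0.003 0.005 0.011]
```

send_rows(motion=[{"dp": [0.003, 0.009, -0.004], "rot": [0.003, 0.005, 0.01], "grip": 0.05}, {"dp": [0, 0, 0], "rot": [0, 0, 0], "grip": 0.05}, {"dp": [0, 0, -0.012], "rot": [0, 0, 0], "grip": 0.05}, {"dp": [0, 0, -0.012], "rot": [0, 0, 0], "grip": 0.05}, {"dp": [0, 0, -0.007], "rot": [0, 0, 0], "grip": 0.05}, {"dp": [0, 0, 0], "rot": [0, 0, 0], "grip": 0.0}, {"dp": [0, 0, 0], "rot": [0, 0, 0], "grip": 0.0}, {"dp": [0, 0, 0], "rot": [0, 0, 0], "grip": 0.0}, {"dp": [0, 0, 0], "rot": [0, 0, 0], "grip": 0.0}, {"dp": [0, 0, 0], "rot": [0, 0, 0], "grip": 0.0}], grip_force=80)

```text
clock: 80.62
tcp_pos: [0.6479, -0.1317, 0.028]
orientation: [1.985, 2.434, 0.001]
contact_force: [0.9, -0.2, -1.7]
grip_width: 0.0169
```

send_rows(motion=[{"dp": [0, 0, 0.02], "rot": [0, 0, 0], "grip": 0.0}, {"dp": [0, 0, 0.04], "rot": [0, 0, 0], "grip": 0.0}, {"dp": [0, 0, 0.05], "rot": [0, 0, 0], "grip": 0.0}, {"dp": [0, 0, 0.02], "rot": [0, 0, 0], "grip": 0.0}, {"dp": [-0.025, -0.03, 0], "rot": [0, 0, 0], "grip": 0.0}, {"dp": [-0.03, -0.035, 0], "rot": [0, 0, 0], "grip": 0.0}, {"dp": [-0.03, -0.035, 0], "rot": [0, 0, 0], "grip": 0.0}, {"dp": [-0.03, -0.035, 0], "rot": [0, 0, 0], "grip": 0.0}, {"dp": [-0.02, -0.025, -0.01], "rot": [0, 0, 0], "grip": 0.0}, {"dp": [0, 0, -0.01], "rot": [0, 0, 0], "grip": 0.0}, {"dp": [0, 0, 0], "rot": [0, 0, 0], "grip": 0.0}, {"dp": [0, 0, 0], "rot": [0, 0, 0], "grip": 0.0}])

```text
clock: 82.12
tcp_pos: [0.5098, -0.2956, 0.1563]
orientation: [1.976, 2.426, 0.011]
contact_force: [-0.7, 0.3, -2.7]
grip_width: 0.0171
```

```bash
python3 - <<'E'
from h import *
down((.5075,-.298),11.6,.086)
f=grab('wrist','w14.png'); h=cv2.cvtColor(f['img'],cv2.COLOR_RGB2HSV); m=cv2.inRange(h,(10,70,60),(34,255,255)); m[:,:230]=0;m[:,410:]=0
for c in cv2.findContours(m,0,2)[0]:
    if cv2.contourArea(c)>300: print(cv2.boundingRect(c))
E
```

```text
t 82.12 p [ 0.5098 -0.2956  0.1563] w 0.0171 F [-0.7  0.3 -2.7]
[[-0.202, 0.979, 0.014], [0.979, 0.202, -0.002], [-0.005, 0.013, -1.0]] [ 0.12  0.43  0.39  1.87 -0.22  0.87  2.39]
dp [-0.0023 -0.0024 -0.0703]
rot [ 0.002  0.014 -0.001]
(282, 129, 71, 159)
```

send_rows(motion=[{"dp": [-0.002, -0.002, -0.015], "rot": [0.002, 0.014, 0], "grip": 0.0}, {"dp": [0, 0, -0.02], "rot": [0, 0, 0], "grip": 0.0}, {"dp": [0, 0, -0.018], "rot": [0, 0, 0], "grip": 0.0}, {"dp": [0, 0, -0.006], "rot": [0, 0, 0], "grip": 0.0}, {"dp": [0, 0, 0], "rot": [0, 0, 0], "grip": 0.0}, {"dp": [0, 0, 0], "rot": [0, 0, 0], "grip": 0.0}])

```text
clock: 82.92
tcp_pos: [0.5098, -0.2952, 0.0936]
orientation: [-1.977, -2.44, 0.001]
contact_force: [-0.6, -0.0, -2.0]
grip_width: 0.017
```

```bash
python3 - <<'E'
from h import *
down((.5075,-.298),11.6,.083)
E
```

```text
t 82.92 p [ 0.5098 -0.2952  0.0936] w 0.017 F [-0.6 -0.  -2. ]
[[-0.207, 0.978, -0.001], [0.978, 0.207, 0.001], [0.001, -0.001, -1.0]] [ 0.15  0.52  0.36  1.9  -0.26  0.77  2.43]
dp [-0.0023 -0.0028 -0.0106]
rot [-0.001 -0.001 -0.006]
```

Final lowering, then read the force before letting go.

send_rows(motion=[{"dp": [-0.002, -0.003, -0.003], "rot": [0, 0, 0], "grip": 0.0}, {"dp": [0, 0, -0.004], "rot": [0, 0, 0], "grip": 0.0}, {"dp": [0, 0, -0.003], "rot": [0, 0, 0], "grip": 0.0}, {"dp": [0, 0, 0], "rot": [0, 0, 0], "grip": 0.0}])

```text
clock: 83.42
tcp_pos: [0.5083, -0.2991, 0.0842]
orientation: [1.978, 2.44, 0.0]
contact_force: [0.4, 0.7, -2.3]
grip_width: 0.0171
```

send_rows(motion=[{"dp": [0, 0, -0.0015], "rot": [0, 0, 0], "grip": 0.0}, {"dp": [0, 0, 0], "rot": [0, 0, 0], "grip": 0.0}, {"dp": [0, 0, 0], "rot": [0, 0, 0], "grip": 0.04}, {"dp": [0, 0, 0], "rot": [0, 0, 0], "grip": 0.05}, {"dp": [0, 0, 0], "rot": [0, 0, 0], "grip": 0.05}, {"dp": [0, 0, 0.02], "rot": [0, 0, 0], "grip": 0.05}, {"dp": [0, 0, 0.04], "rot": [0, 0, 0], "grip": 0.05}, {"dp": [0, 0, 0.05], "rot": [0, 0, 0], "grip": 0.05}, {"dp": [0, 0.03, 0.03], "rot": [0, 0, 0], "grip": 0.07}, {"dp": [0, 0, 0], "rot": [0, 0, 0], "grip": 0.07}])

```text
clock: 84.68
tcp_pos: [0.5089, -0.2688, 0.2277]
orientation: [1.977, 2.438, 0.002]
contact_force: [0.1, 0.8, -1.1]
grip_width: 0.0699
```

```bash
python3 - <<'E'
from h import *
st(); f=grab('wrist','end.png'); h=cv2.cvtColor(f['img'],cv2.COLOR_RGB2HSV)
for nm,m,z in(('pile',cv2.inRange(h,(10,70,60),(34,255,255)),.055),('brass',cv2.inRange(h,(18,190,60),(34,255,255)),.075)):
    m[:,:200]=0;m[:,420:]=0
    for c in cv2.findContours(m,0,2)[0]:
        if cv2.contourArea(c)>250: print(nm,cv2.boundingRect(c),cv2.minAreaRect((plane(f,c.reshape(-1,2),z)[:,:2]*1000).astype(np.float32)))
print(proj(f,[(.5075,-.298,.075),(.5075,-.298,.101)]).round(1))
s=grab('scene');print('scene expects knob',proj(s,[(.5075,-.298,.101)]).round(), s['img'][tuple(proj(s,[(.5075,-.298,.093)])[0].round().astype(int)[::-1])])
cv2.imwrite('pics/endc.png',cv2.resize(np.hstack([f['img'][80:260,190:370],s['img'][130:220,200:290].repeat(2,0).repeat(2,1)]),None,fx=2.2,fy=2.2)[:,:,::-1])
E
```

```text
t 84.67 p [ 0.5089 -0.2688  0.2277] w 0.0699 F [ 0.1  0.8 -1.1]
[[-0.206, 0.978, 0.003], [0.978, 0.206, -0.001], [-0.001, 0.003, -1.0]] [ 0.04  0.33  0.42  1.83 -0.16  1.01  2.31]
pile (268, 122, 48, 91) ((507.00543212890625, -298.50830078125), (102.94222259521484, 51.892738342285156), 11.806805610656738)
brass (271, 154, 38, 40) ((507.84454345703125, -299.2391662597656), (42.29390335083008, 39.26020050048828), 11.382534980773926)
[[290.6 173.8]
 [288.2 180.1]]
scene expects knob [[243. 162.]] [113  88  52]
```

Pile centred at (507.0, −298.5), yaw 11.8°; the weight's body centre at (507.8, −299.2), upright (42 mm circle at z = 75 mm). Handing in.

```bash
python3 -c "
from bench import hand_in; print(hand_in())"
```

```text
the job is handed in; nothing more can be done
None
```

I turned over all three pale boards with the easel and piled them holes up on the dark block. The brass weight now stands on the middle of the pile, and I handed the job in at about 85 s. The green and turquoise boards, the tools and the other things were not touched.

- **Boards present:** there were three pale boards, and all lay holes down at the start. I saw no board lying holes up.
- **Last pile check (wrist camera):** the top of the pile is at (0.507, −0.2985) m, turned 11.8°. The block is at about (0.507, −0.2985) m, turned 11.4–11.6°. The pile's outline measured 102.9 × 51.9 mm, so the boards' edges agree to about 1–3 mm.
- **Weight:** its 42 mm body is within about 1 mm of the pile centre and showed as a round outline at the right height. It had been knocked a few centimetres before I reached for it, so I found it again first.
- **Holes up:** I saw the holes on the first and second boards. The third board's holes showed in the wrist picture after it was piled.
- **What went wrong:** my first re-grip of the third board closed above it and missed. I went back, measured it again and picked it up.
- **Not confirmed:** I had used all 16 pictures, so the final state was checked by measurement only. A colour check at the knob's expected spot in the scene camera came back a dull brown (113, 88, 52). That fits shaded brass but does not prove it.

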